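# Load the cap carrier, release the catch and hold the press lever down

### The arm

A 7-joint arm with a two-finger parallel gripper is mounted at the origin on a cart in front of the work surface, level with it; the furniture and walls round the work are solid. World frame = base frame: x ahead of the robot, y to its left, z up, the work surface at z = 0. Lengths are in mm, angles in rad, forces in N, time in s.
With the tool pointing down it reaches from about 400 to 875 mm from the base axis. Payload 4.4 kg.
Tool frame: the origin (TCP) lies at the very end of the fingers, on their centre line; the grasp point (between the pads) lies 19 mm behind it; z points along the fingers, x is the direction in which the jaws open and shut, and the axes are right-handed (so a half turn about z gives the same grasp; the last joint's range is limited). The gripper opens to 85 mm and grips with 20 to 120 N. Pads are 22 mm wide; open, the fingers measure 114 mm over their backs; the gripper's body (76 mm by 85 mm) begins 54 mm behind the grasp point. The pads swing forward as they close: fully open they stand 13 mm farther back than shut.
Start: joints at [-1.388, 0.628, 0.038, 1.517, -0.027, 0.996, -0.02], TCP at [160.031, 630.007, 205.113] pointing down, gripper open.
Joint ranges: [-3.06, 3.06], [-0.37, 2.12], [-1.25, 1.32], [0.18, 2.47], [-1.1, 4.24], [0.23, 1.98], [-2.94, 2.94]. Speed limits (rad/s): [2.57, 2.57, 3.14, 3.14, 3.14, 3.14, 3.14].

### API

Orientations are given as [roll, pitch, yaw] about the fixed x, y, z axes, in that order (R = Rz(yaw) Ry(pitch) Rx(roll)).
In Python, from cell import ctrl, get_image, job, models gives the robot as it stands.
- The arm moves only by the tool move_arm, never from a script. Its argument "moves" is a list that holds one entry, the list of rows, each a list of 6 numbers: the shift along the tool's x, y, z in m, then the turn, a rotation vector about the tool's x, y, z in rad. A call has 1 to 20 rows; each row is the pose to reach, as a shift and turn from the pose commanded when the call began, along the tool's axes at that moment; what a row does not reach only later rows make up. A row lasts 1/8 s, in which the tool goes at most 62.5 mm and 10.7 degrees, less where a joint would pass 70% of its speed; a pose out of reach is approached as far as the arm can. A call with a gripper value outside its range is refused whole. "jaw" is the opening, from 0 (shut) to 1 (fully open), set as the call begins (left out, the last holds). The fingers move at their own pace and stop on an object; the grip force is fixed at half the most. Time passes only in rows, so rows that repeat a pose let the fingers close. It gives the time, the measured TCP pose, the force and the opening at its end, in the units of the state.
- ctrl.read_state(): the state, without advancing time (a new reading comes with each control period).
- get_image(name): name is "scene" or "top" or "wrist"; returns a dict with "color" (480x640x3 uint8, blue, green, red), "fov_y" (degrees; the focal length in pixels is half the picture's height over the tangent of half this angle, whatever the lens; pixels are square), "cx", "cy" (the principal point, pixels), "k1" (the pictures are not rectified: a ray, as slopes to the right and down, at radius r is drawn at 1 + k1 r^2 times it, then the intrinsics apply), "origin" and "orientation" of the camera in the world; the wrist camera has in their place "hand_eye" (4x4, takes a point from camera to tool coordinates, whose origin is the TCP and whose axes are the tool frame's). Camera axes: x right, y up, looking along -z (the intrinsics and any distortion apply to the point x, -y, -z); pixel columns grow to the right and rows downward; lengths in mm; the calibration is good to about 2 mm. A picture is of the moment at which its call begins: read the wrist's pose just before it. There is no depth.
- job.finish_job(): hands the job in, once; it reports no verdict.
Trained networks look in the newest picture that a camera, given by its name, has taken for a name from the list of things; names that differ only in an ending like _2 or _b are one class to them, and where a whole thing is asked for, a point or a joint stands for the part that bears it (a point fixed in the world has none). Each returns a list of dicts, best first, with "score" (0 to 1); they miss things now and then, are a little off and sometimes report something else, mostly with a low value. They report only what shows in the picture. A call takes as long as a camera call.
- models.cut_out(camera, thing): "pixels" (480x640 bool, what is visible of it) and "uv" ([column, row] in pixels, amid what is visible of it).
- models.place_of(camera, thing): "uv" ([column, row] in pixels: a listed point, or the origin of a listed thing).
The state is a dict: "clock": time; "qpos": joint angles; "qd": joint speeds; "tau": joint torques, N m; "eef_pos": TCP position; "tool_rot": TCP orientation; "force": force on the tool from outside, world axes, zero at the start; "torque": the same for the moment, N m; "width": finger opening in mm.
Only numpy, scipy, OpenCV 4.12 (cv2) and the standard library are available. Lean on these libraries where they do the work, as an engineer would, in place of code of your own. Each camera call takes 0.05 s, during which the arm holds its last target.

### The job

Slide the aluminium carrier plate with its black cap fully home into the slot of the green hand press. Then flip the red safety catch right over, out of the lever's way, and after that pull the press lever all the way towards the slot side to its stop; finish while still holding it there with the gripper. Leave the jar, pot and tape standing around the press alone.

Things in the scene. Friction and masses are not known exactly. Their poses are not given: they have to be found in the camera images.
- press: Green hand press fixed to the bench, 90 deep x 118 wide x 137 mm high. Origin: centre of its underside. x points into the slot, from mouth to back; y left, z up. The two guide lips over the slot start 12 mm over the bench; the gap between them is 43 mm. Top of its bridge 75 mm; side bracket of the catch at y = -38 mm up to 137 mm.
- press_mouth (a point): Centre of the slot's mouth at bench level, press x = -45 mm. The bench is the slot's floor. Slot 63 mm wide, its stop 50 mm in from the mouth; a flared lead-in reaches 15 mm in front of the mouth, 80 mm wide at its tips. Plate home: its post's axis is 30 mm in front of this point.
- plate_post (a point): Centre of the yellow square grip post, 14 x 14 mm, standing on the loose aluminium plate (100 x 60 x 8 mm, 0.15 kg; a black cap is fixed on its front half, top at 17 mm). Post from 8 to 76 mm over the plate's underside, this point 42 mm over it. x points to the plate's front edge, 80 mm ahead of the post's axis (rear edge 20 mm behind), y along its width.
- plate_front (a point): Middle of the plate's front edge (the end with the cap), half-way up its 8 mm thickness, 80 mm ahead of the post's axis. Home: it meets the slot's stop, at press x = +5 mm.
- catch (a joint): Hinge of the red catch, rad: 0 (to 0.15) guards the lever and blocks it; grows as the catch swings up and over to the press's -y side; stop at 1.7. Axis along press x. It stays where it is left; 1 to 2 N at the tab moves it.
- catch_tab (a point): On the red thumb tab (34 mm along press x, 6 thick, 50 mm long from the pivot), 40 mm from the hinge axis, 15 mm nearer the slot's side than the bar. The tab leans 0.5 rad to press +y when guarding, the bar lies level. Push the tab's +y face to press -y at 15 to 45 mm above the pivot, on its slot-side half, clear of the bar, and carry on 50 mm past the pivot.
- catch_pivot (a point): The catch's hinge point, at press x 12, y -38, z 130 mm. The catch's bar, 12 mm wide and 8 high, runs 56 mm from it to press +y when guarding, in front of the lever's stem.
- lever (a joint): Lever hinge, rad: 0 rest (leans 0.3 rad back, to press +x), grows as the handle is pulled towards press -x, i.e. to the slot's side; stop at 0.8. A spring pulls it back: about 6 N at the handle at rest, 9 N at the stop. The closed catch stops it near 0.2.
- lever_handle (a point): Middle of the lever's black cross bar, 16 mm thick, 76 mm long along press y, 130 mm from the pivot; about 219 mm over the bench at rest.
- lever_pivot (a point): The lever's hinge point, at press x 20, y 0, z 95 mm; axis along press y.
- ink_jar_centre (a point): Centre of a loose white ink jar, 54 mm across, 55 mm high. Leave alone.
- masking_tape_centre (a point): Centre of a loose roll of beige masking tape, 70 mm across, 25 mm high. Leave alone.
- hardener_pot_centre (a point): Centre of a loose blue-lidded pot, 38 mm across, 66 mm high. Leave alone.

How it is judged (in metres and radians):
On the way, in this order (a step that is already met when the one before it is completed fails the run):
1. the plate is fully home in the slot (x of plate_front in the frame of press above 0.001 m and y of plate_front in the frame of press between -0.005 and 0.005 m and y of plate_post in the frame of press between -0.005 and 0.005 m and angle between the x axis of plate_post and the x axis of press, either way round below 0.08 rad and angle between plate_post's own z axis and vertical below 0.06 rad), for 0.2 s.
2. the catch is flipped over with the plate home and the lever still at rest (all of step 1 and value of joint catch above 1.3 rad and value of joint lever below 0.3 rad), for 0.2 s.
3. the gripper holds the lever at its stop (value of joint lever above 0.72 rad and contact force between the fingers and lever above 2 N), for 0.2 s.
At the end, for the whole second after the job is handed in: The lever is held by the gripper within 0.08 rad of its stop (pushed with over 2 N), the catch is flipped over by more than 1.3 rad, and the plate is home within 4 mm of the slot's stop, within 5 mm of its middle line, straight and flat (all of step 1 and all of step 3 and value of joint catch above 1.3 rad); the arm keeps its last pose, push and grip.
It fails at once if a bystander (jar, tape, pot) is shifted by more than 25 mm (distance of any of ink_jar_centre, masking_tape_centre, hardener_pot_centre from where it was at the start of the episode above 0.025 m).
It fails at once if the lever is forced past the closed catch (value of joint lever above 0.4 rad and value of joint catch below 1 rad).
It also fails if it takes over 64 s, if anything falls off the work surface, if the arm or the gripper's body presses on something with over 40 N, if the wrist force passes 120 N, or if a joint passes its speed limit or range.

## Working session

There is one attempt and no reset: what is moved stays moved. The work goes in short steps, Python scripts to look and compute and a tool call to move; the robot and the scene stay as the last step left them, time stands still between calls to the robot, and variables do not carry over. Pictures are saved under pics/ and viewed, and the job is handed in when it is done.

Besides the shell and the picture viewer there is one more tool, called after ">>>" by a JSON object that holds its "method" and its "body", one argument or row to a line. move_arm: Moves the arm, as the interface text tells. Its arguments: {"type":"object","properties":{"moves":{"type":"array","items":{"type":"array","items":{"type":"array","items":{"type":"number"}}}},"jaw":{"type":"number"}},"required":["moves"]}

```bash
ls; mkdir -p pics; cat > h.py <<'E'
import numpy as np,cv2
from cell import ctrl,get_image,job,models
from scipy.spatial.transform import Rotation as R
def cam(im,st=None):
    f=240/np.tan(np.radians(im['fov_y'])/2)
    if 'hand_eye' in im:
        T=np.eye(4);T[:3,:3]=R.from_euler('xyz',st['tool_rot']).as_matrix();T[:3,3]=st['eef_pos']
        M=T@np.array(im['hand_eye'])
        return f,M[:3,3],M[:3,:3]
    o=np.array(im['orientation'])
    Rm=o if o.shape==(3,3) else R.from_euler('xyz',o).as_matrix()
    return f,np.array(im['origin']),Rm
def ray(im,uv,st=None):
    f,o,Rm=cam(im,st)
    d=np.array([(uv[0]-im['cx'])/f,(uv[1]-im['cy'])/f]);s=d.copy()
    for _ in range(20): s=d/(1+im['k1']*(s@s))
    v=Rm@np.array([s[0],-s[1],-1.]);return o,v/np.linalg.norm(v)
def onz(im,uv,z,st=None):
    o,v=ray(im,uv,st);return o+v*(z-o[2])/v[2]
def proj(im,P,st=None):
    f,o,Rm=cam(im,st);c=Rm.T@(np.array(P)-o);s=np.array([c[0],-c[1]])/-c[2]
    s=s*(1+im['k1']*(s@s));return s*f+[im['cx'],im['cy']]
def tri(rs):
    A=np.zeros((3,3));b=np.zeros(3)
    for o,v in rs:
        P=np.eye(3)-np.outer(v,v);A+=P;b+=P@o
    p=np.linalg.solve(A,b);return p,[np.linalg.norm((np.eye(3)-np.outer(v,v))@(p-o)) for o,v in rs]
E
python3 - <<'E'
from h import *
st=ctrl.read_state();print(st)
N=['press','press_mouth','plate_post','plate_front','catch_tab','catch_pivot','lever_handle','lever_pivot','ink_jar_centre','masking_tape_centre','hardener_pot_centre']
r={n:[] for n in N}
for c in ['scene','top','wrist']:
    st=ctrl.read_state()
    im=get_image(c);cv2.imwrite(f'pics/{c}0.png',im['color']);print(c,{k:v for k,v in im.items() if k!='color'})
    for n in N:
        for d in models.place_of(c,n)[:2]:
            print(c,n,np.round(d['uv'],1),round(d['score'],2))
            
            if d is not None: r[n].append((c,d['score'],ray(im,d['uv'],st)))
for n in N:
    best={}
    for c,s,ry in r[n]:
        if c not in best and s>.3: best[c]=ry
    if len(best)>1: p,e=tri(list(best.values()));print(n,list(best),p.round(1),np.round(e,1))
E
```

```text
pics
{'clock': 0.0, 'qpos': array([-1.38780592,  0.62935009,  0.03845779,  1.51840057, -0.0270042 ,
        0.99628721, -0.01999477]), 'qd': array([-2.09405024e-03, -1.24026023e-03,  2.46829008e-03,  3.78172853e-04,
        3.97880231e-05, -1.76736442e-03,  1.75153632e-03]), 'tau': array([-3.28224305e-04, -5.63422430e+01,  1.22615933e+00, -1.93436390e+01,
        1.10217198e-02,  1.08467790e-02, -3.36846838e-06]), 'eef_pos': array([159.86206749, 629.3227612 , 204.17644454]), 'tool_rot': array([3.14156056e+00, 1.92647066e-03, 1.32199528e+00]), 'force': array([-0.30198711,  0.31827575,  0.66016789]), 'torque': array([-0.01408665, -0.05865073,  0.04735042]), 'width': 85.36042933861587}
scene {'fov_y': 48.935398981400695, 'cx': 327.1730401994849, 'cy': 235.35529384166446, 'k1': 0.024448710539583904, 'origin': array([  19.56458486, -841.6407278 ,  575.48113947]), 'orientation': array([ 1.11236037, -0.00482716, -0.74647304])}
scene press [329.1 306.9] 0.92
scene press_mouth [308.6 310.9] 0.84
scene plate_post [237.2 315.7] 0.72
scene plate_front [270.4 314.7] 0.61
scene catch_tab [333.2 23
[... 1501 characters left out ...]
+00]])}
press ['scene', 'top'] [ 609.6 -207.9   -9. ] [3.8 3.8]
press_mouth ['scene', 'top'] [ 559.6 -209.6    6.2] [0.4 0.4]
plate_post ['scene', 'top'] [ 419.5 -184.1   48.2] [0.5 0.5]
plate_front ['scene', 'top'] [ 500.1 -169.3    4.8] [0.4 0.4]
catch_tab ['scene', 'top'] [ 597.1 -237.5  172.7] [1.2 1.2]
catch_pivot ['scene', 'top'] [ 619.  -247.2  131. ] [2.9 2.9]
lever_handle ['scene', 'top'] [ 661.9 -217.5  224.5] [0.2 0.2]
lever_pivot ['scene', 'top'] [ 634.  -208.8   89.4] [1.6 1.6]
ink_jar_centre ['scene', 'top'] [ 574.4 -407.    26.8] [2.5 2.5]
masking_tape_centre ['scene', 'top'] [ 682.6 -416.5   13.9] [2.1 2.1]
hardener_pot_centre ['scene', 'top'] [ 731.5 -103.6   41.8] [3.4 3.4]
```

View images.

View pics/scene0.png

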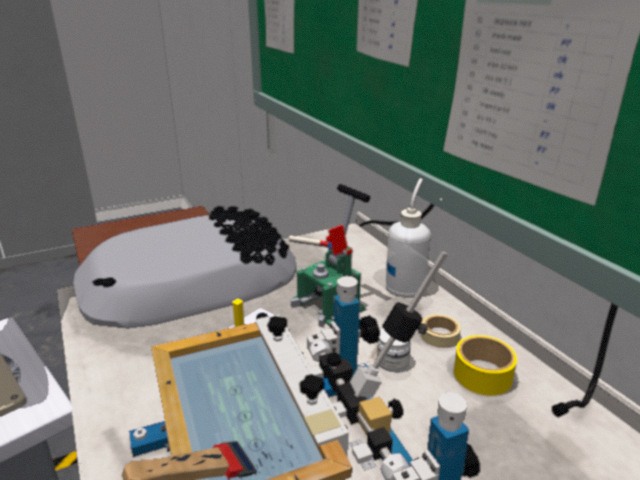

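View pics/top0.png

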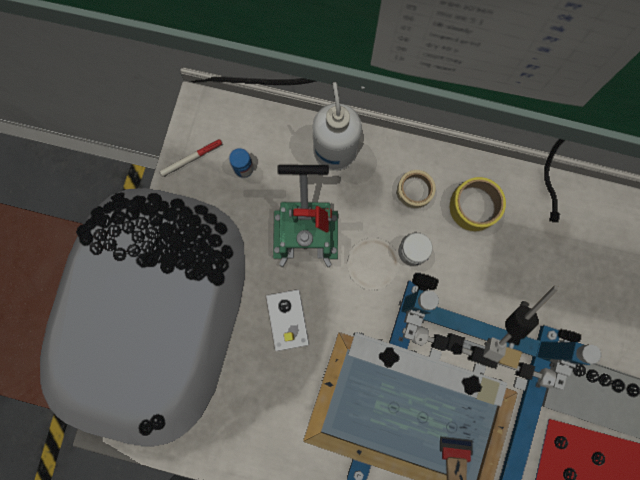

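```bash
cat > plan.py <<'E'
import sys,json,numpy as np
from scipy.spatial.transform import Rotation as R
# pose: x,y,z mm, yaw (tool down) ; optional via pitch
def Rm(p): return R.from_euler('xyz',[np.pi,0,p[3]])
def rows(start,pts,step=55,ang=0.15):
    out=[];R0=Rm(start);cur=np.array(start,float)
    for p in pts:
        p=np.array(p,float);n=max(1,int(np.ceil(max(np.linalg.norm(p[:3]-cur[:3])/step,abs(p[3]-cur[3])/ang))))
        for i in range(1,n+1):
            q=cur+(p-cur)*i/n
            d=R0.inv().apply(q[:3]-np.array(start[:3]))/1000
            w=(R0.inv()*Rm(q)).as_rotvec()
            out.append([round(float(v),4)+0. for v in list(d)+list(w)])
        cur=p
    print(len(out));print(json.dumps(out))
E
python3 - <<'E'
from plan import rows
rows([160,630,205,1.322],[[200,590,330,1.322],[450,330,380,1.45],[480,-100,330,1.65],[480,-190,310,1.7]])
E
```

```text
20
[[-0.0096, 0.0162, -0.0417, 0.0, 0.0, 0.0], [-0.0193, 0.0324, -0.0833, 0.0, 0.0, 0.0], [-0.0289, 0.0486, -0.125, 0.0, 0.0, 0.0], [-0.0561, 0.0924, -0.1321, 0.0, 0.0, -0.0183], [-0.0833, 0.1361, -0.1393, 0.0, 0.0, -0.0366], [-0.1105, 0.1799, -0.1464, 0.0, 0.0, -0.0549], [-0.1377, 0.2237, -0.1536, 0.0, 0.0, -0.0731], [-0.1649, 0.2674, -0.1607, 0.0, 0.0, -0.0914], [-0.1921, 0.3112, -0.1679, 0.0, 0.0, -0.1097], [-0.2194, 0.3549, -0.175, 0.0, 0.0, -0.128], [-0.2705, 0.3718, -0.1687, 0.0, 0.0, -0.153], [-0.3217, 0.3887, -0.1625, 0.0, 0.0, -0.178], [-0.3729, 0.4056, -0.1562, 0.0, 0.0, -0.203], [-0.424, 0.4224, -0.15, 0.0, 0.0, -0.228], [-0.4752, 0.4393, -0.1437, 0.0, 0.0, -0.253], [-0.5264, 0.4562, -0.1375, 0.0, 0.0, -0.278], [-0.5776, 0.473, -0.1312, 0.0, 0.0, -0.303], [-0.6287, 0.4899, -0.125, 0.0, 0.0, -0.328], [-0.6723, 0.501, -0.115, 0.0, 0.0, -0.353], [-0.716, 0.5121, -0.105, 0.0, 0.0, -0.378]]
```

>>> {"method": "move_arm", "body": {
  "moves": [
    [[-0.0096, 0.0162, -0.0417, 0, 0, 0], [-0.0193, 0.0324, -0.0833, 0, 0, 0], [-0.029, 0.0486, -0.125, 0, 0, 0], [-0.056, 0.0924, -0.132, 0, 0, -0.0183], [-0.083, 0.136, -0.139, 0, 0, -0.0366], [-0.1105, 0.18, -0.146, 0, 0, -0.055], [-0.1377, 0.2237, -0.1536, 0, 0, -0.073], [-0.165, 0.2674, -0.1607, 0, 0, -0.0914], [-0.192, 0.311, -0.168, 0, 0, -0.11], [-0.2194, 0.355, -0.175, 0, 0, -0.128], [-0.2705, 0.372, -0.1687, 0, 0, -0.153], [-0.3217, 0.389, -0.1625, 0, 0, -0.178], [-0.373, 0.4056, -0.156, 0, 0, -0.203], [-0.424, 0.4224, -0.15, 0, 0, -0.228], [-0.475, 0.439, -0.1437, 0, 0, -0.253], [-0.5264, 0.456, -0.1375, 0, 0, -0.278], [-0.5776, 0.473, -0.131, 0, 0, -0.303], [-0.6287, 0.49, -0.125, 0, 0, -0.328], [-0.672, 0.501, -0.115, 0, 0, -0.353], [-0.716, 0.512, -0.105, 0, 0, -0.378]]
  ]
}}

```text
clock: 4.3
eef_pos: [480.0, -191.5, 310.0]
tool_rot: [3.141, 0.0, 1.701]
force: [0.4, -0.2, -0.3]
width: 85.6
```

```bash
cat > look.py <<'E'
from h import *
import sys,pickle
tag=sys.argv[1];N=sys.argv[2].split(',')
st=ctrl.read_state();im=get_image('wrist');cv2.imwrite(f'pics/w{tag}.png',im['color'])
D={'st':st,'im':im,'d':{}}
for n in N:
    D['d'][n]=models.place_of('wrist',n)[:2]
    for d in D['d'][n]: print(n,np.round(d['uv'],1),round(d['score'],2))
pickle.dump(D,open(f'w{tag}.pkl','wb'));print(ctrl.read_state()['clock'])
E
python3 look.py 1 press_mouth,plate_post,plate_front,catch_tab,catch_pivot,lever_handle,lever_pivot,press
```

```text
plate_post [336.  135.6] 0.87
plate_front [336.5 196.2] 0.66
catch_tab [255.9 334.3] 0.92
catch_tab [283.7 317.3] 0.42
catch_pivot [246.6 327.7] 0.91
lever_handle [268.3 430.8] 0.96
lever_pivot [283.5 319.3] 0.79
press [294.2 272. ] 0.69
4.75
```

View pics/w1.png

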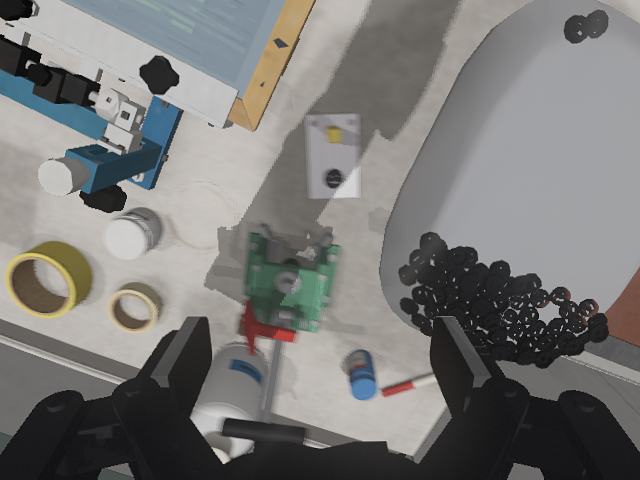

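```bash
cat > fit.py <<'E'
from h import *
import pickle
from scipy.optimize import least_squares
s5=np.sin(.5);c5=np.cos(.5)
P={'press':(0,0,0),'press_mouth':(-45,0,0),'catch_tab':(12-15,-38+40*s5,130+40*c5),'catch_pivot':(12,-38,130),'lever_pivot':(20,0,95),'lever_handle':(20+130*np.sin(.3),0,95+130*np.cos(.3))}
Q={'plate_post':(0,0,42),'plate_front':(80,0,4)}
def fit(obs,P):
    # obs: (im,st,name,uv,w)
    def w2(p,X):
        c,s=np.cos(p[2]),np.sin(p[2]);return np.array([p[0]+c*X[0]-s*X[1],p[1]+s*X[0]+c*X[1],X[2]])
    def res(p):
        r=[]
        for im,st,n,uv in obs:
            f,o,_=cam(im,st);X=w2(p,P[n]);d=np.linalg.norm(X-o)
            r+=list((proj(im,X,st)-uv)/f*d)   # mm
        return np.array(r)
    b=least_squares(res,[600 if 'press' in P else 420,-200,0.05],loss='soft_l1',f_scale=3,x_scale=[1,1,.01])
    return b.x,res(b.x).reshape(-1,2)
if __name__=='__main__':
    import sys
    O={}
    T=sys.argv[1].split(',')
    for t in T:
        D=pickle.load(open(f'w{t}.pkl','rb'))
        for n,l in D['d'].items():
            if l and l[0]['score']>.5: O.setdefault('w'+t,[]).append((D['im'],D['st'],n,np.array(l[0]['uv'])))
    S={'scene':dict(press=(329.1,306.9),press_mouth=(308.6,310.9),plate_post=(237.2,315.7),plate_front=(270.4,314.7),catch_tab=(333.2,230.6),catch_pivot=(347.7,249.2),lever_handle=(352.4,190.8),lever_pivot=(336.3,259.5)),
     'top':dict(press=(301.8,236.1),press_mouth=(304.1,260.2),plate_post=(289.8,339.),plate_front=(282.2,293.6),catch_tab=(320,220.3),catch_pivot=(324,214.2),lever_handle=(305.2,170.8),lever_pivot=(302.5,209.1))}
    I=pickle.load(open('static.pkl','rb'))
    for c in S: O[c]=[(I[c],None,n,np.array(u)) for n,u in S[c].items()]
    for nm,PP in (('press',P),('plate',Q)):
        al=[o for k in O for o in O[k] if o[2] in PP]; lab=[(k,o[2]) for k in O for o in O[k] if o[2] in PP]
        x,r=fit(al,PP);print(nm,'ALL',x.round(3))
        for l,e in zip(lab,r): print('   ',l,e.round(1))
        for k in O:
            a=[o for o in O[k] if o[2] in PP]
            if len(a)>1: print(nm,k,fit(a,PP)[0].round(3))
E
python3 - <<'E'
from h import *
import pickle
pickle.dump({c:get_image(c) for c in('scene','top')},open('static.pkl','wb'))
E
python3 fit.py 1
```

```text
press ALL [ 6.06776e+02 -2.11829e+02 -4.70000e-02]
    ('w1', 'catch_tab') [6.3 0.8]
    ('w1', 'catch_pivot') [ 0.2 -2.3]
    ('w1', 'lever_handle') [-1.5  2.4]
    ('w1', 'lever_pivot') [2.1 1.1]
    ('w1', 'press') [-0.7 -2.6]
    ('scene', 'press') [-3.2 -4.3]
    ('scene', 'press_mouth') [1.4 4.5]
    ('scene', 'catch_tab') [0.5 2.7]
    ('scene', 'catch_pivot') [-2.1  3.1]
    ('scene', 'lever_handle') [0.3 3.4]
    ('scene', 'lever_pivot') [-0.9 -1.4]
    ('top', 'press') [ 6.  -1.9]
    ('top', 'press_mouth') [ 0.4 -1.6]
    ('top', 'catch_tab') [-7.9 -3. ]
    ('top', 'catch_pivot') [ 5.  -0.2]
    ('top', 'lever_handle') [-3.  -1.4]
    ('top', 'lever_pivot') [3.  7.1]
press w1 [ 6.06212e+02 -2.14145e+02  1.60000e-02]
press scene [ 6.09819e+02 -2.09499e+02 -5.20000e-02]
press top [ 6.05898e+02 -2.10486e+02 -5.80000e-02]
plate ALL [ 4.21449e+02 -1.82491e+02  1.66000e-01]
    ('w1', 'plate_post') [ 0.6 -3.6]
    ('w1', 'plate_front') [0.5 0.9]
    ('scene', 'plate_post') [0.6 3.8]
    ('scene', 'plate_front') [-0.1  0.6]
    ('top', 'plate_post') [-1.1 -2.5]
    ('top', 'plate_front') [ 0.3 -0.5]
plate w1 [ 4.22982e+02 -1.82909e+02  1.68000e-01]
plate scene [ 4.23254e+02 -1.77775e+02  1.30000e-01]
plate top [ 4.20023e+02 -1.83327e+02  1.78000e-01]
```

```bash
cat > ov.py <<'E'
from h import *
import pickle,sys
def overlay(t,p,out,crop,sc):
    D=pickle.load(open(f'w{t}.pkl','rb'));im,st=D['im'],D['st'];g=im['color'].copy()
    x0,y0,x1,y1=crop;g=cv2.resize(g[y0:y1,x0:x1],None,fx=sc,fy=sc,interpolation=cv2.INTER_CUBIC)
    c,s=np.cos(p[2]),np.sin(p[2])
    def W(X):return [p[0]+c*X[0]-s*X[1],p[1]+s*X[0]+c*X[1],X[2]]
    def L(a,b,col):
        q=[tuple(int(v) for v in (proj(im,W(X),st)-[x0,y0])*sc) for X in (a,b)];cv2.line(g,q[0],q[1],col,1,cv2.LINE_AA)
    for y in(-59,59): L((-45,y,0),(45,y,0),(255,0,255))
    for x in(-45,45): L((x,-59,0),(x,59,0),(255,0,255))
    for y in(-1,1):
        L((-45,31.5*y,0),(-60,40*y,0),(0,255,255)); L((-45,21.5*y,12),(5,21.5*y,12),(255,255,0))
    L((12,-38,130),(12,18,130),(255,255,255));L((20,0,95),(58.4,0,219),(255,255,255));L((58.4,-38,219),(58.4,38,219),(255,255,255))
    cv2.imwrite(out,g)
if __name__=='__main__':
    overlay(sys.argv[1],eval(sys.argv[2]),sys.argv[3],eval(sys.argv[4]),float(sys.argv[5]))
E
python3 ov.py 1 "(606.8,-211.8,-0.047)" pics/o1.png "(190,200,370,350)" 4
```

```text
(no output)
```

View pics/o1.png

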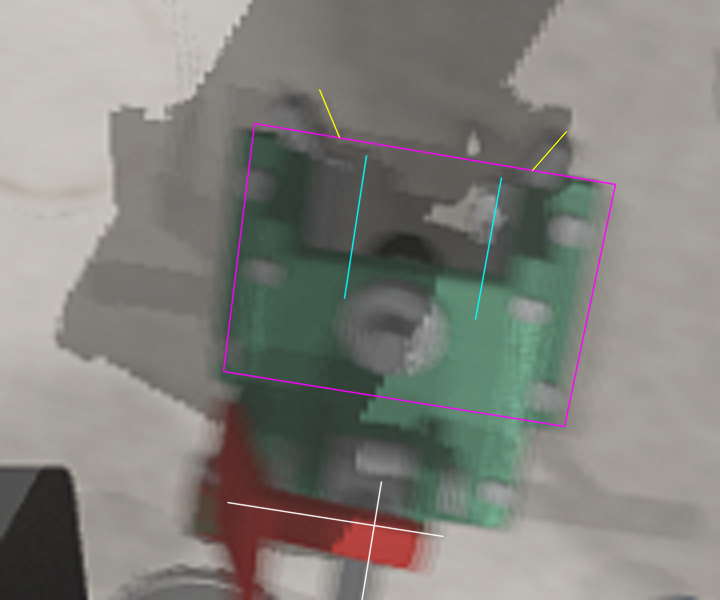

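```bash
python3 - <<'E'
from plan import rows
rows([480,-190,310,1.7],[[420,-182,220,1.738],[420,-182,150,1.738]])
E
```

```text
4
[[0.0078, -0.0292, 0.045, 0.0, 0.0, -0.019], [0.0157, -0.0585, 0.09, 0.0, 0.0, -0.038], [0.0157, -0.0585, 0.125, 0.0, 0.0, -0.038], [0.0157, -0.0585, 0.16, 0.0, 0.0, -0.038]]
```

>>> {"method": "move_arm", "body": {
  "moves": [
    [[0.008, -0.029, 0.045, 0, 0, -0.019], [0.016, -0.0585, 0.09, 0, 0, -0.038], [0.016, -0.0585, 0.125, 0, 0, -0.038], [0.016, -0.0585, 0.16, 0, 0, -0.038], [0.016, -0.0585, 0.16, 0, 0, -0.038]]
  ]
}}

```text
clock: 5.48
eef_pos: [418.4, -180.7, 148.7]
tool_rot: [-3.137, -0.002, 1.739]
force: [0.4, -0.0, 0.6]
width: 85.6
```

```bash
python3 look.py 2 press_mouth,plate_post,plate_front,catch_tab,catch_pivot,lever_handle,lever_pivot,press; python3 fit.py 2 | grep -v scene|grep -v top; python3 ov.py 2 "(606.8,-211.8,-0.047)" pics/o2.png "(150,200,450,425)" 2.6
```

```text
plate_post [315.3 233.1] 0.6
plate_front [259.7 387. ] 0.38
press [255.7 388. ] 0.61
5.925
press ALL [ 6.06672e+02 -2.11834e+02 -5.80000e-02]
    ('w2', 'press') [2.8 1.1]
plate ALL [ 4.21372e+02 -1.82949e+02  1.75000e-01]
    ('w2', 'plate_post') [ 1.4 -1.5]
```

View pics/w2.png

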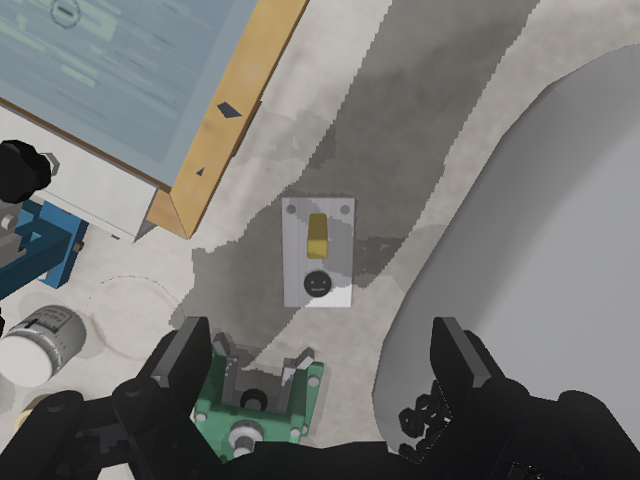

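View pics/o2.png

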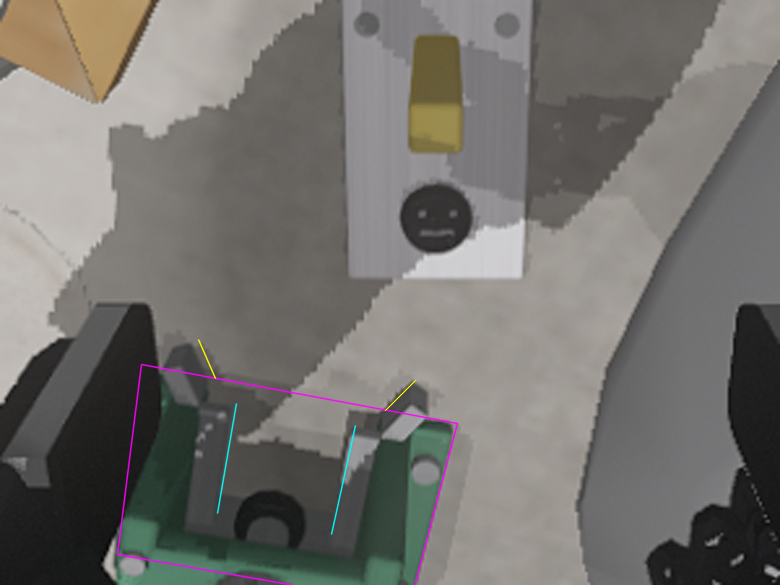

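```bash
python3 - <<'E'
from h import *
import pickle
D=pickle.load(open('w2.pkl','rb'));im,st=D['im'],D['st']
c=[onz(im,u,8,st) for u in((283.8,306.5),(351,306.5),(282.5,198),(355.5,198))]
for p in c:print(p.round(1))
f=(c[0]+c[1])/2;r=(c[2]+c[3])/2;d=f-r;print(f,np.linalg.norm(d[:2]),np.arctan2(d[1],d[0]),np.linalg.norm(c[0]-c[1]),np.linalg.norm(c[2]-c[3]))
print('post',f-80*d/np.linalg.norm(d))
p=onz(im,((409+463)/2/2.6+150,(103+152)/2/2.6+200),76,st);print('posttop',p)
# flare tips at assumed z 12?
for z in (0,12,20):
  a=onz(im,(185/2.6+150,345/2.6+200),z,st);b=onz(im,(425/2.6+150,385/2.6+200),z,st);print(z,a,b,np.linalg.norm(a-b),(a+b)/2,np.arctan2(*(a-b)[:2])) 
E
```

```text
[ 506.1 -199.1    8. ]
[ 496.2 -140.4    8. ]
[ 409.1 -213.5    8. ]
[ 399.4 -155.6    8. ]
[ 501.15891617 -169.74518543    8.        ] 98.03499317407731 0.15136205263684951 59.56383490982108 58.74069091668779
post [ 422.07358672 -181.80796556    8.        ]
posttop [ 422.79807211 -182.11583187   76.        ]
0 [ 547.94498351 -253.46340672    0.        ] [ 549.90336611 -165.49700285    0.        ] 87.98820075241392 [ 548.92417481 -209.48020479    0.        ] -3.1193334834709256
12 [ 539.87776427 -251.25770498   12.        ] [ 541.76188438 -166.62701489   12.        ] 84.65166042428832 [ 540.81982432 -208.94235994   12.        ] -3.119333483470926
20 [ 534.4996181  -249.78723715   20.        ] [ 536.33422989 -167.38035625   20.        ] 82.4273002055379 [ 535.416924  -208.5837967   20.       ] -3.1193334834709274
```

```bash
python3 - <<'E'
from h import *
s=ctrl.read_state();print(s['eef_pos'],s['tool_rot'])
from plan import rows
rows([420,-182,150,1.738],[[422,-182,100,1.733],[422,-182,38,1.733]],40)
E
```

```text
[ 420.3260392  -181.81141625  150.77795177] [3.14029867e+00 5.74881545e-04 1.73807289e+00]
4
[[-0.0002, 0.001, 0.025, 0.0, 0.0, 0.0025], [-0.0003, 0.002, 0.05, 0.0, 0.0, 0.005], [-0.0003, 0.002, 0.081, 0.0, 0.0, 0.005], [-0.0003, 0.002, 0.112, 0.0, 0.0, 0.005]]
```

>>> {"method": "move_arm", "body": {
  "moves": [
    [[0, 0.001, 0.025, 0, 0, 0.0025], [0, 0.002, 0.05, 0, 0, 0.005], [0, 0.002, 0.08, 0, 0, 0.005], [0, 0.002, 0.112, 0, 0, 0.005], [0, 0.002, 0.112, 0, 0, 0.005]]
  ]
}}

```text
clock: 6.55
eef_pos: [420.5, -180.8, 36.8]
tool_rot: [-3.138, -0.002, 1.733]
force: [-0.7, -0.4, 0.7]
width: 85.6
```

>>> {"method": "move_arm", "body": {
  "moves": [
    [[0, 0, 0, 0, 0, 0], [0, 0, 0, 0, 0, 0], [0, 0, 0, 0, 0, 0], [0, 0, 0, 0, 0, 0], [0, 0, 0, 0, 0, 0], [0, 0, 0, 0, 0, 0]]
  ],
  "jaw": 0
}}

```text
clock: 7.3
eef_pos: [422.3, -181.8, 38.7]
tool_rot: [3.14, 0.001, 1.733]
force: [-0.2, -1.5, 7.1]
width: 11.9
```

```bash
python3 look.py 3 plate_post;python3 -c "
from h import *
s=ctrl.read_state();print(s['eef_pos'],s['width'],s['force'])"
```

```text
plate_post [318.1 298.2] 0.72
7.4
[ 422.336987   -181.82898243   38.68793901] 11.995933383196123 [-0.43341937 -1.31984442  6.40754559]
```

View pics/w3.png

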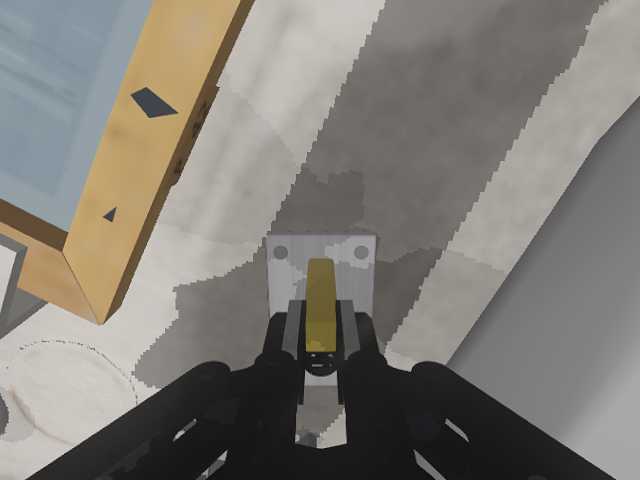

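```bash
python3 - <<'E'
from plan import rows
rows([422,-182,38,1.733],[[452,-205.5,38.5,1.531]],20,.05)
rows([452,-205.5,38.5,1.531],[[472,-206.4,38.5,1.531],[523,-208.5,38.5,1.531],[535,-209,38.5,1.531]],10,.05)
E
```

```text
5
[[-0.0056, 0.0052, -0.0001, 0.0, 0.0, 0.0404], [-0.0112, 0.0103, -0.0002, 0.0, 0.0, 0.0808], [-0.0168, 0.0155, -0.0003, 0.0, 0.0, 0.1212], [-0.0224, 0.0206, -0.0004, 0.0, 0.0, 0.1616], [-0.028, 0.0258, -0.0005, 0.0, 0.0, 0.202]]
11
[[0.0, 0.0067, 0.0, 0.0, 0.0, 0.0], [-0.0001, 0.0133, 0.0, 0.0, 0.0, 0.0], [-0.0001, 0.02, 0.0, 0.0, 0.0, 0.0], [-0.0001, 0.0285, 0.0, 0.0, 0.0, 0.0], [-0.0001, 0.037, 0.0, 0.0, 0.0, 0.0], [-0.0001, 0.0455, 0.0, 0.0, 0.0, 0.0], [-0.0001, 0.054, 0.0, 0.0, 0.0, 0.0], [-0.0002, 0.0626, 0.0, 0.0, 0.0, 0.0], [-0.0002, 0.0711, 0.0, 0.0, 0.0, 0.0], [-0.0002, 0.0771, 0.0, 0.0, 0.0, 0.0], [-0.0002, 0.0831, 0.0, 0.0, 0.0, 0.0]]
```

>>> {"method": "move_arm", "body": {
  "moves": [
    [[-0.0056, 0.0052, 0, 0, 0, 0.04], [-0.0112, 0.0103, 0, 0, 0, 0.08], [-0.0168, 0.0155, -0.0003, 0, 0, 0.121], [-0.0224, 0.0206, -0.0005, 0, 0, 0.162], [-0.028, 0.0258, -0.0005, 0, 0, 0.202], [-0.028, 0.0258, -0.0005, 0, 0, 0.202], [-0.028, 0.0258, -0.0005, 0, 0, 0.202]]
  ]
}}

```text
clock: 8.28
eef_pos: [452.7, -205.3, 38.7]
tool_rot: [3.14, 0.001, 1.531]
force: [0.6, 1.6, 1.9]
width: 12.3
```

```bash
python3 look.py 4 plate_post,press_mouth;python3 -c "
from h import *
s=ctrl.read_state();print(s['eef_pos'],s['width'],s['force'])
cv2.imwrite('pics/top1.png',cv2.resize(get_image('top')['color'][150:390,200:440],None,fx=2.5,fy=2.5,interpolation=cv2.INTER_CUBIC))"
```

```text
plate_post [317.3 298.3] 0.57
8.425
[ 452.61456866 -205.27265441   38.71062112] 12.051129933834106 [ 0.35227084 -0.14144601  3.10481956]
```

View pics/w4.png

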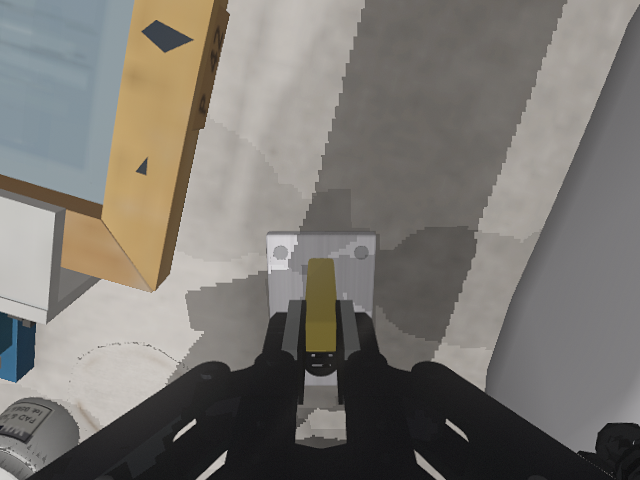

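View pics/top1.png

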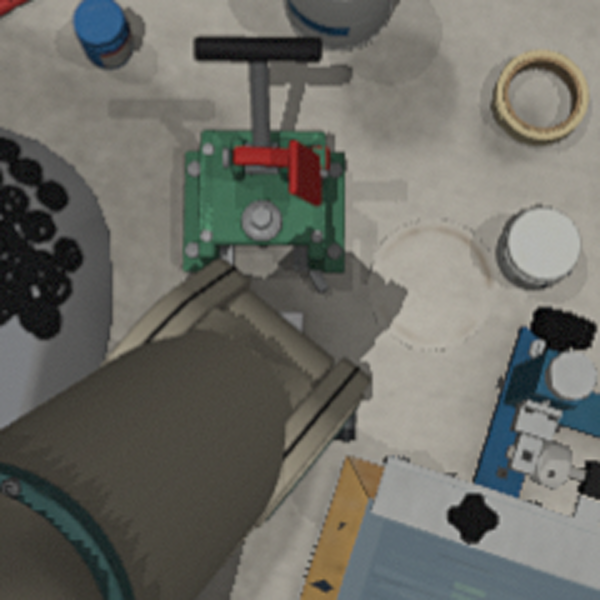

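>>> {"method": "move_arm", "body": {
  "moves": [
    [[0, 0.0067, 0, 0, 0, 0], [0, 0.0133, 0, 0, 0, 0], [0, 0.02, 0, 0, 0, 0.005], [0, 0.0285, 0, 0, 0, 0.005], [0, 0.037, 0, 0, 0, 0.005], [0, 0.0455, 0, 0, 0, 0.005], [0, 0.05, 0, 0, 0, 0.005], [0, 0.05, 0, 0, 0, 0.005]]
  ]
}}

```text
clock: 9.48
eef_pos: [499.3, -206.9, 38.7]
tool_rot: [-3.137, -0.001, 1.525]
force: [-4.0, 0.7, 8.1]
width: 12.3
```

>>> {"method": "move_arm", "body": {
  "moves": [
    [[0, 0.008, 0, 0, 0, 0], [0, 0.016, 0, 0, 0, 0], [0, 0.023, 0, 0, 0, 0], [0, 0.028, 0, 0, 0, 0], [0, 0.031, 0, 0, 0, 0], [0, 0.034, 0, 0, 0, 0], [0, 0.034, 0, 0, 0, 0], [0, 0.034, 0, 0, 0, 0]]
  ]
}}

```text
clock: 10.48
eef_pos: [530.8, -208.5, 38.7]
tool_rot: [-3.133, -0.002, 1.525]
force: [-9.3, 0.8, 13.5]
width: 11.9
```

>>> {"method": "move_arm", "body": {
  "moves": [
    [[0, 0.002, 0, 0, 0, 0], [0, 0.004, 0, 0, 0, 0], [0, 0.004, 0, 0, 0, 0], [0, 0.004, 0, 0, 0, 0]]
  ]
}}

```text
clock: 10.98
eef_pos: [530.6, -208.4, 38.7]
tool_rot: [-3.126, -0.003, 1.524]
force: [-16.4, 1.1, 21.0]
width: 12.1
```

```bash
python3 look.py 5 plate_post;python3 -c "
from h import *
s=ctrl.read_state();print(s['eef_pos'],s['tool_rot'],s['width'],s['force'])
im=get_image('scene')
print(models.place_of('scene','plate_post')[:1])
cv2.imwrite('pics/s1.png',cv2.resize(im['color'][150:350,200:450],None,fx=3,fy=3,interpolation=cv2.INTER_CUBIC))"
```

```text
plate_post [319.1 297.8] 0.64
11.075
[ 530.66813763 -208.42761147   38.69562539] [-3.12653201 -0.00321548  1.52357391] 11.569941564224978 [-14.97046466   0.48310929  20.49656648]
[{'uv': [297.7, 299.1], 'score': 0.86}]
```

View pics/s1.png

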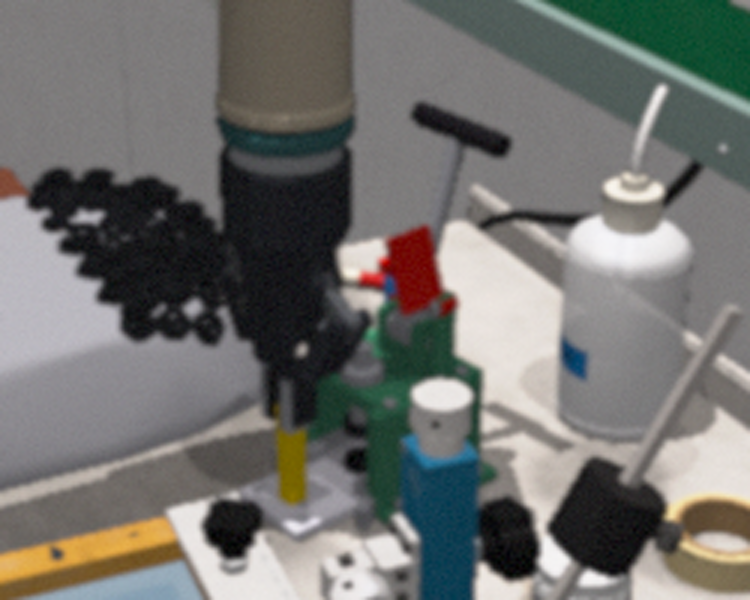

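View pics/w5.png

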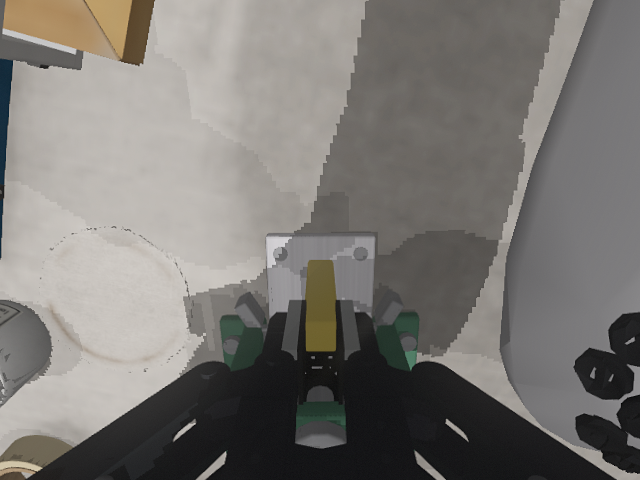

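>>> {"method": "move_arm", "body": {
  "moves": [
    [[0, -0.003, 0, 0, 0, 0], [0, -0.006, 0, 0, 0, 0], [0, -0.006, 0, 0, 0, 0]]
  ]
}}

```text
clock: 11.55
eef_pos: [530.9, -208.6, 38.7]
tool_rot: [-3.137, -0.001, 1.525]
force: [-5.2, -0.3, 9.0]
width: 11.8
```

>>> {"method": "move_arm", "body": {
  "moves": [
    [[0, 0, 0, 0, 0, 0], [0, 0, 0, 0, 0, 0], [0, 0, 0, 0, 0, 0], [0, 0, 0, 0, 0, 0]]
  ],
  "jaw": 0.45
}}

```text
clock: 12.05
eef_pos: [533.8, -208.2, 38.4]
tool_rot: [-3.141, -0.0, 1.526]
force: [0.4, -0.3, -0.2]
width: 38.9
```

```bash
python3 look.py 6 plate_post;python3 -c "
from h import *
s=ctrl.read_state();print(s['eef_pos'],s['tool_rot'],s['width'],s['force'])"
```

```text
plate_post [318.6 292.3] 0.69
12.15
[ 533.75064914 -208.1858267    38.49711677] [-3.14143917e+00 -5.98986573e-05  1.52609528e+00] 38.77443061473584 [ 0.11212255 -0.639991    0.55288851]
```

View pics/w6.png

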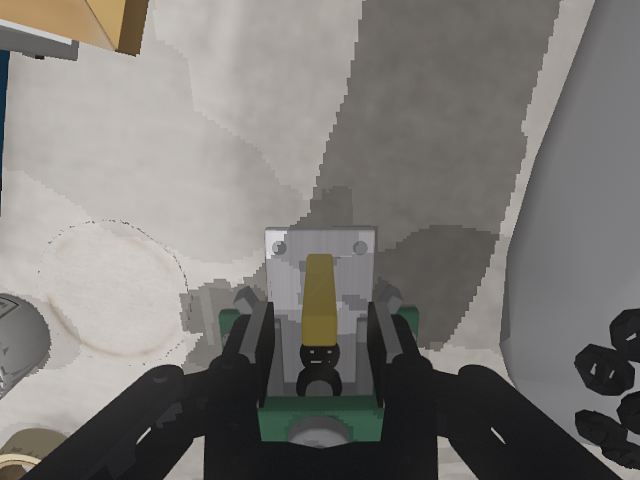

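>>> {"method": "move_arm", "body": {
  "moves": [
    [[0, -0.001, -0.025, 0, 0, 0], [0, -0.002, -0.05, 0, 0, 0], [0, -0.02, -0.08, 0, 0, 0], [0, -0.05, -0.12, 0, 0, 0], [0, -0.08, -0.17, 0, 0, 0], [0, -0.08, -0.22, 0, 0, 0], [0, -0.08, -0.22, 0, 0, 0], [0, -0.08, -0.22, 0, 0, 0]]
  ]
}}

```text
clock: 13.15
eef_pos: [453.6, -204.2, 258.2]
tool_rot: [-3.141, -0.001, 1.526]
force: [-0.5, -0.1, 0.3]
width: 38.2
```

```bash
python3 look.py 7 plate_post,press_mouth,catch_tab,catch_pivot,lever_handle,lever_pivot;python3 -c "
from h import *
s=ctrl.read_state();print(s['eef_pos'],s['tool_rot'],s['width'],s['force'])"; python3 fit.py 1,7;  python3 ov.py 7 "(606.8,-211.8,-0.047)" pics/o7.png "(170,170,450,380)" 2.8
```

```text
plate_post [316.2 266.7] 0.78
press_mouth [319.8 311.2] 0.57
catch_tab [291.6 406.4] 0.77
lever_pivot [321.2 372.8] 0.75
13.5
[ 453.49192426 -204.57451508  257.80575659] [-3.13993094e+00 -2.97067925e-04  1.52587342e+00] 38.31973998649975 [ 0.47469947 -0.15546749  0.65162606]
press ALL [ 6.07056e+02 -2.12141e+02 -4.10000e-02]
    ('w1', 'catch_tab') [5.9 1.1]
    ('w1', 'catch_pivot') [-0.  -1.9]
    ('w1', 'lever_handle') [-1.4  2.6]
    ('w1', 'lever_pivot') [1.9 1.4]
    ('w1', 'press') [-1.1 -2.4]
    ('w7', 'press_mouth') [  0.5 -41.4]
    ('w7', 'catch_tab') [ 5.4 -1.7]
    ('w7', 'lever_pivot') [-0.9  0.4]
    ('scene', 'press') [-2.7 -4.3]
    ('scene', 'press_mouth') [2.  4.6]
    ('scene', 'catch_tab') [1.  2.7]
    ('scene', 'catch_pivot') [-1.6  3. ]
    ('scene', 'lever_handle') [0.5 3.3]
    ('scene', 'lever_pivot') [-0.5 -1.5]
    ('top', 'press') [ 6.4 -2.2]
    ('top', 'press_mouth') [ 1.  -1.9]
    ('top', 'catch_tab') [-7.6 -3.4]
    ('top', 'catch_pivot') [ 5.2 -0.7]
    ('top', 'lever_handle') [-3.  -1.6]
    ('top', 'lever_pivot') [3.2 6.8]
press w1 [ 6.06212e+02 -2.14145e+02  1.60000e-02]
press w7 [ 6.10079e+02 -2.13558e+02 -4.20000e-02]
press scene [ 6.09819e+02 -2.09499e+02 -5.20000e-02]
press top [ 6.05898e+02 -2.10486e+02 -5.80000e-02]
plate ALL [ 4.22224e+02 -1.83849e+02  1.85000e-01]
    ('w1', 'plate_post') [-0.9 -3. ]
    ('w1', 'plate_front') [0.6 1.4]
    ('w7', 'plate_post') [  24.4 -103.7]
    ('scene', 'plate_post') [2.1 4.1]
    ('scene', 'plate_front') [0.2 0.3]
    ('top', 'plate_post') [ 0.3 -3.3]
    ('top', 'plate_front') [ 0.1 -1. ]
plate w1 [ 4.22982e+02 -1.82909e+02  1.68000e-01]
plate scene [ 4.23254e+02 -1.77775e+02  1.30000e-01]
plate top [ 4.20023e+02 -1.83327e+02  1.78000e-01]
```

View pics/o7.png

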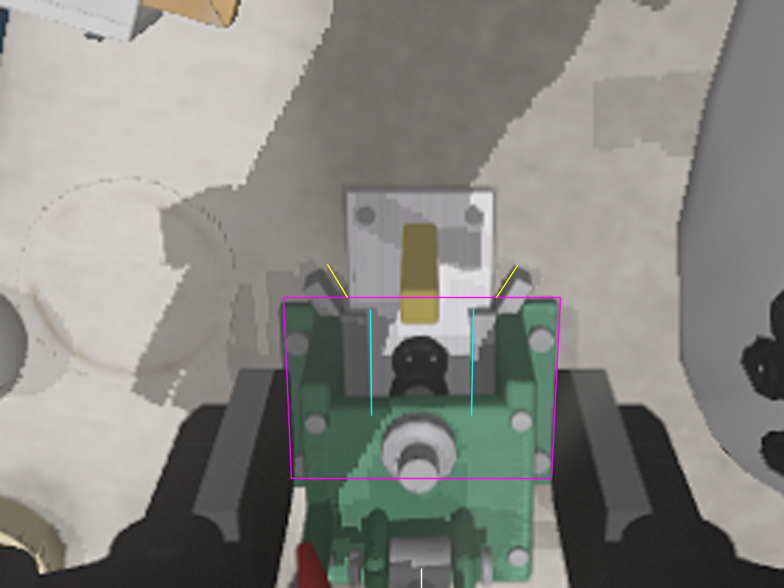

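View pics/w7.png

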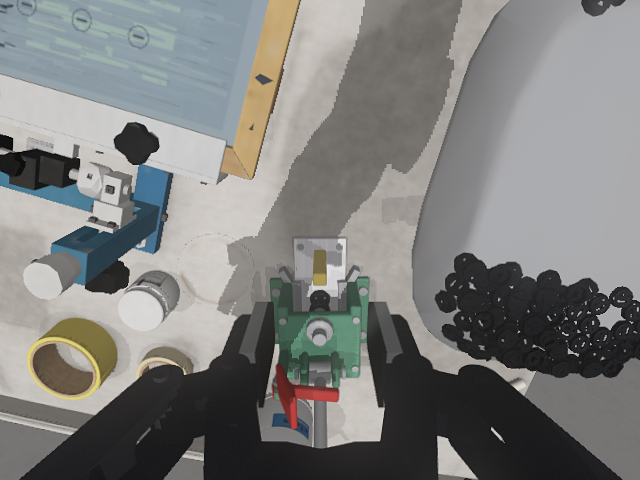

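```bash
python3 - <<'E'
from h import *
import pickle
D=pickle.load(open('w7.pkl','rb'));im,st=D['im'],D['st']
p=(606.8,-211.8,-0.045);c,s=np.cos(p[2]),np.sin(p[2])
def pr(u,z):
    q=onz(im,(u[0]/2.8+170,u[1]/2.8+170),z,st);d=q[:2]-p[:2];return np.round([c*d[0]+s*d[1],-s*d[0]+c*d[1],z],1)
for u,z in(((347,189),8),((494,189),8),((284,300),10),((558,300),10),((400,307),76),((438,307),76),((311,277),0),((532,277),0)): print(u,z,pr(u,z))
E
```

```text
(347, 189) 8 [-96.5 -30.1   8. ]
(494, 189) 8 [-96.6  29.    8. ]
(284, 300) 10 [-48.5 -57.3  10. ]
(558, 300) 10 [-48.5  56.6  10. ]
(400, 307) 76 [-76.   -7.6  76. ]
(438, 307) 76 [-76.    5.7  76. ]
(311, 277) 0 [-54.6 -46.8   0. ]
(532, 277) 0 [-54.6  46.5   0. ]
```

```bash
python3 - <<'E'
from h import *
import pickle
I=pickle.load(open('static.pkl','rb'));S,T=I['scene'],I['top']
p=(606.3,-211.8,-0.045);c,s=np.cos(p[2]),np.sin(p[2])
def W(x,y,z): return np.round([p[0]+c*x-s*y,p[1]+s*x+c*y,z],1)
for n,a,b in(('cap',(411,212),(340,113)),('nozzle',(420,182),(336,85))):
    q,e=tri([ray(S,a),ray(T,b)]);d=q[:2]-p[:2];print(n,q.round(),np.round(e,1),'press',np.round([c*d[0]+s*d[1],-s*d[0]+c*d[1]]))
print('bottle base', onz(S,(404,293),0), onz(S,(386,290),0),onz(S,(428,285),0))
for q in((-14,28,250),(-14,28,148),(-14,-75,148)): print(q,W(*q))
from plan import rows
a=[*W(-14,28,260),1.526];print(a)
rows([454,-204.6,258,1.526],[a,[*W(-14,28,148),1.526]],50)
b=[*W(-14,28,148),1.526]
rows(b,[[*W(-14,-75,148),1.526]],9)
E
```

```text
cap [ 772. -272.  169.] [2.8 2.8] press [168. -53.]
nozzle [ 798. -266.  221.] [0.9 0.9] press [193. -46.]
bottle base [ 749.75781209 -284.88248784    0.        ] [ 731.35794923 -252.88139657    0.        ] [ 810.3819687  -298.53122883    0.        ]
(-14, 28, 250) [ 593.6 -183.2  250. ]
(-14, 28, 148) [ 593.6 -183.2  148. ]
(-14, -75, 148) [ 588.9 -286.1  148. ]
[np.float64(593.6), np.float64(-183.2), np.float64(260.0), 1.526]
6
[[0.0092, 0.0462, -0.0007, 0.0, 0.0, 0.0], [0.0184, 0.0923, -0.0013, 0.0, 0.0, 0.0], [0.0276, 0.1385, -0.002, 0.0, 0.0, 0.0], [0.0276, 0.1385, 0.0353, 0.0, 0.0, 0.0], [0.0276, 0.1385, 0.0727, 0.0, 0.0, 0.0], [0.0276, 0.1385, 0.11, 0.0, 0.0, 0.0]]
12
[[-0.0086, 0.0, 0.0, 0.0, 0.0, 0.0], [-0.0172, 0.0, 0.0, 0.0, 0.0, 0.0], [-0.0258, 0.0, 0.0, 0.0, 0.0, 0.0], [-0.0343, 0.0, 0.0, 0.0, 0.0, 0.0], [-0.0429, 0.0, 0.0, 0.0, 0.0, 0.0], [-0.0515, 0.0, 0.0, 0.0, 0.0, 0.0], [-0.0601, -0.0001, 0.0, 0.0, 0.0, 0.0], [-0.0687, -0.0001, 0.0, 0.0, 0.0, 0.0], [-0.0773, -0.0001, 0.0, 0.0, 0.0, 0.0], [-0.0858, -0.0001, 0.0, 0.0, 0.0, 0.0], [-0.0944, -0.0001, 0.0, 0.0, 0.0, 0.0], [-0.103, -0.0001, 0.0, 0.0, 0.0, 0.0]]
```

>>> {"method": "move_arm", "body": {
  "moves": [
    [[0.009, 0.046, 0, 0, 0, 0], [0.018, 0.092, -0.002, 0, 0, 0], [0.0276, 0.1385, -0.002, 0, 0, 0], [0.0276, 0.1385, 0.035, 0, 0, 0], [0.0276, 0.1385, 0.073, 0, 0, 0], [0.0276, 0.1385, 0.11, 0, 0, 0], [0.0276, 0.1385, 0.11, 0, 0, 0], [0.0276, 0.1385, 0.11, 0, 0, 0]]
  ],
  "jaw": 0
}}

```text
clock: 14.5
eef_pos: [594.2, -183.9, 149.7]
tool_rot: [3.14, 0.001, 1.526]
force: [-0.1, -0.1, 0.2]
width: 0.0
```

```bash
python3 look.py 8 catch_tab;python3 -c "
from h import *
im=get_image('scene')
cv2.imwrite('pics/s2.png',cv2.resize(im['color'][150:350,200:450],None,fx=3,fy=3,interpolation=cv2.INTER_CUBIC))"
```

```text
catch_tab [207.2 333.4] 0.75
14.6
```

View pics/s2.png

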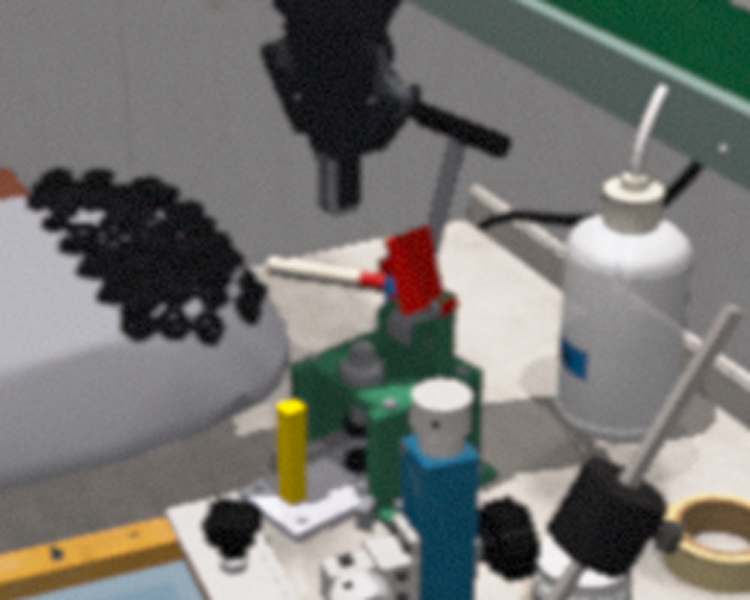

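View pics/w8.png

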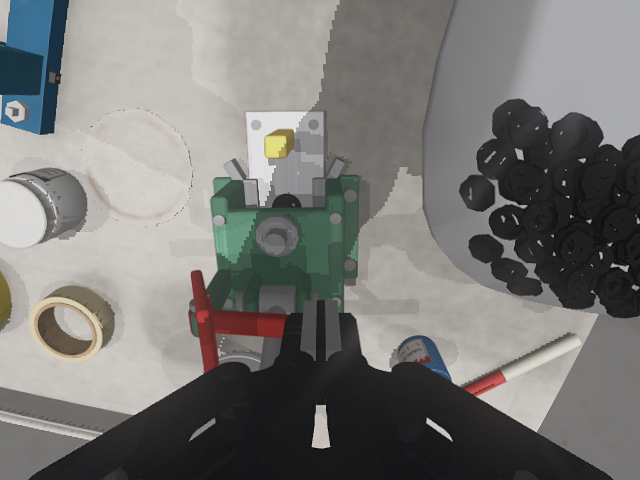

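```bash
python3 - <<'E'
from h import *
import pickle
D=pickle.load(open('w8.pkl','rb'));im,st=D['im'],D['st']
p=(606.3,-211.8,-0.045);c,s=np.cos(p[2]),np.sin(p[2])
def W(x,y,z): return np.array([p[0]+c*x-s*y,p[1]+s*x+c*y,z])
print('tcp',proj(im,st['eef_pos'],st))
for x in(-20,14):
  for L in(0,50): print('tab',x,L,proj(im,W(x,-38+L*np.sin(.5),130+L*np.cos(.5)),st).round())
print('barend',proj(im,W(12,18,130),st).round())
print('post',proj(im,W(-75,0,76),st))
E
```

```text
tcp [321.73745591 293.41410715]
tab -20 0 [196. 264.]
tab -20 50 [222. 305.]
tab 14 0 [203. 321.]
tab 14 50 [229. 373.]
barend [305. 319.]
post [276.39286868 145.49432459]
```

>>> {"method": "move_arm", "body": {
  "moves": [
    [[-0.01, 0, 0, 0, 0, 0], [-0.02, 0, 0, 0, 0, 0], [-0.03, 0, 0, 0, 0, 0], [-0.04, 0, 0, 0, 0, 0], [-0.05, 0, 0, 0, 0, 0], [-0.06, 0, 0, 0, 0, 0], [-0.07, 0, 0, 0, 0, 0], [-0.08, 0, 0, 0, 0, 0], [-0.09, 0, 0, 0, 0, 0], [-0.098, 0, 0, 0, 0, 0], [-0.104, 0, 0, 0, 0, 0], [-0.104, 0, 0, 0, 0, 0]]
  ]
}}

```text
clock: 16.15
eef_pos: [588.5, -288.0, 148.6]
tool_rot: [-3.142, 0.0, 1.525]
force: [0.2, 0.3, 0.2]
width: 0.0
```

```bash
python3 look.py 9 catch_tab;python3 -c "
from h import *
im=get_image('scene')
cv2.imwrite('pics/s3.png',cv2.resize(im['color'][150:350,200:450],None,fx=3,fy=3,interpolation=cv2.INTER_CUBIC))"
```

```text
catch_tab [361.5 334.3] 0.91
16.25
```

View pics/s3.png

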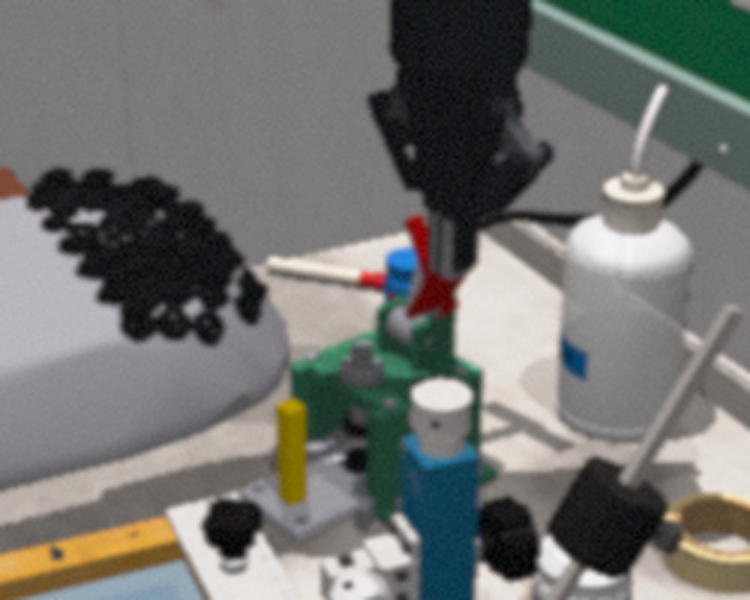

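View pics/w9.png

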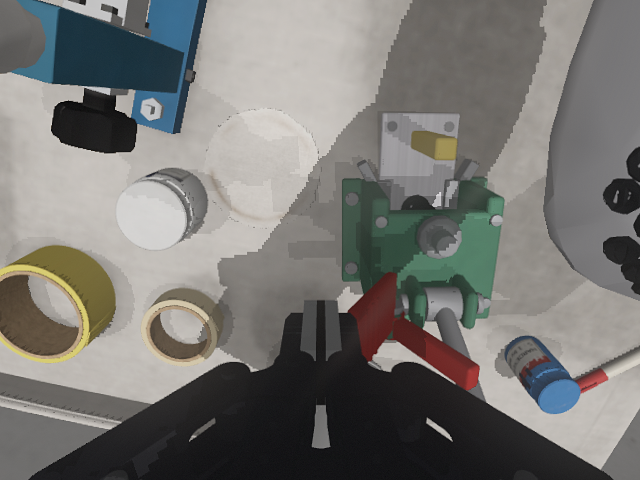

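```bash
cat > ca.py <<'E'
from h import *
import pickle,sys
p=(606.3,-211.8,-0.045);c,s=np.cos(p[2]),np.sin(p[2])
def W(x,y,z): return np.array([p[0]+c*x-s*y,p[1]+s*x+c*y,z])
S=pickle.load(open('static.pkl','rb'))['scene'];D=pickle.load(open(f'w{sys.argv[1]}.pkl','rb'))
for a in(.6,.8,1,1.2,1.4,1.5,1.6,1.7):
    X=W(12,-38+56*np.cos(a),130+56*np.sin(a));T=W(-20,-38+50*np.sin(.5-a),130+50*np.cos(.5-a))
    f=lambda v:((v-[200,150])*3).round()
    print(a,'scene bar',f(proj(S,X)),'tab',f(proj(S,T)),'wrist bar',proj(D['im'],X,D['st']).round(),'tab',proj(D['im'],T,D['st']).round())
print(f(proj(S,W(12,-38,130))),proj(D['im'],W(-20,-38,130),D['st']).round())
E
python3 ca.py 9
```

```text
0.6 scene bar [390. 230.] tab [405. 246.] wrist bar [501. 355.] tab [407. 316.]
0.8 scene bar [397. 221.] tab [416. 255.] wrist bar [494. 366.] tab [382. 314.]
1 scene bar [407. 215.] tab [427. 267.] wrist bar [481. 377.] tab [358. 309.]
1.2 scene bar [418. 213.] tab [437. 281.] wrist bar [462. 385.] tab [338. 303.]
1.4 scene bar [430. 214.] tab [445. 296.] wrist bar [439. 390.] tab [321. 295.]
1.5 scene bar [437. 216.] tab [448. 305.] wrist bar [426. 391.] tab [315. 291.]
1.6 scene bar [443. 219.] tab [451. 313.] wrist bar [412. 392.] tab [310. 286.]
1.7 scene bar [449. 223.] tab [453. 321.] wrist bar [399. 391.] tab [305. 282.]
[439. 303.] [397. 267.]
```

>>> {"method": "move_arm", "body": {
  "moves": [
    [[-0.008, 0, 0.001, 0, 0, 0], [-0.016, 0, 0.002, 0, 0, 0], [-0.024, 0, 0.003, 0, 0, 0], [-0.024, 0, 0.003, 0, 0, 0]]
  ]
}}

```text
clock: 16.8
eef_pos: [587.1, -312.6, 145.4]
tool_rot: [-3.141, 0.001, 1.524]
force: [0.0, -0.3, -0.2]
width: 0.3
```

```bash
python3 look.py 10 catch_tab;python3 -c "
from h import *
im=get_image('scene')
cv2.imwrite('pics/s4.png',cv2.resize(im['color'][150:350,200:450],None,fx=3,fy=3,interpolation=cv2.INTER_CUBIC))";python3 ca.py 10
```

```text
catch_tab [418.2 339.9] 0.65
catch_tab [467.9 142.8] 0.54
16.9
0.6 scene bar [390. 230.] tab [405. 246.] wrist bar [555. 358.] tab [471. 320.]
0.8 scene bar [397. 221.] tab [416. 255.] wrist bar [550. 370.] tab [445. 318.]
1 scene bar [407. 215.] tab [427. 267.] wrist bar [539. 381.] tab [420. 313.]
1.2 scene bar [418. 213.] tab [437. 281.] wrist bar [522. 389.] tab [397. 307.]
1.4 scene bar [430. 214.] tab [445. 296.] wrist bar [500. 395.] tab [378. 299.]
1.5 scene bar [437. 216.] tab [448. 305.] wrist bar [487. 396.] tab [370. 294.]
1.6 scene bar [443. 219.] tab [451. 313.] wrist bar [474. 397.] tab [364. 290.]
1.7 scene bar [449. 223.] tab [453. 321.] wrist bar [460. 396.] tab [358. 286.]
[439. 303.] [446. 270.]
```

View pics/s4.png

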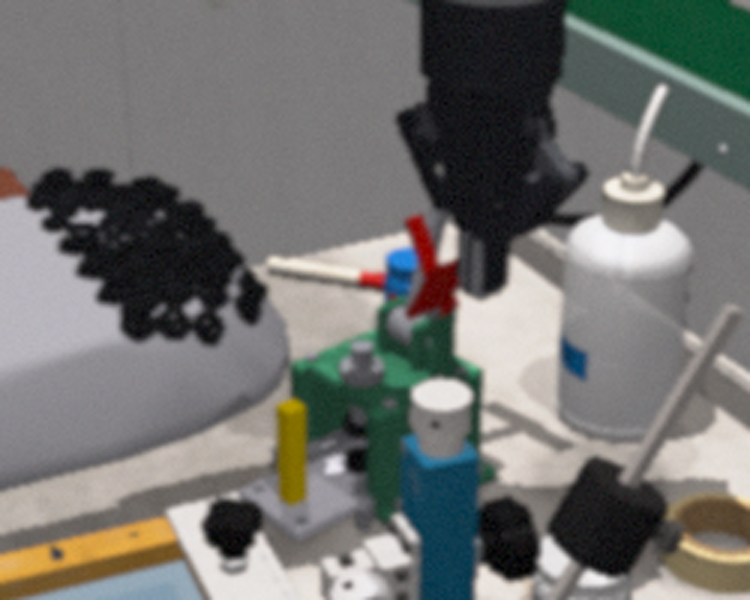

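View pics/w10.png

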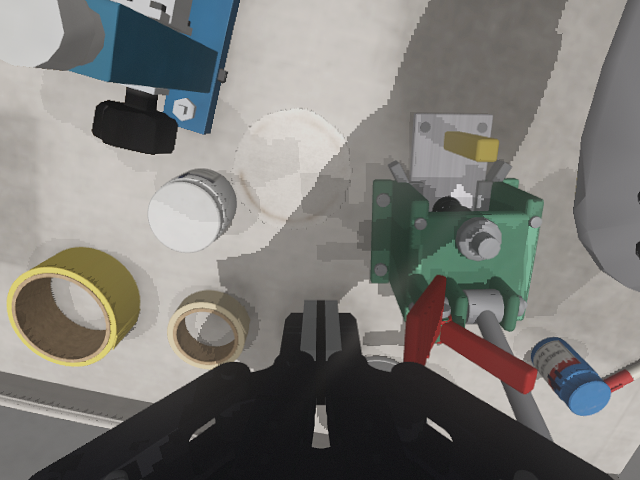

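```bash
python3 - <<'E'
from h import *
import pickle
S=pickle.load(open('static.pkl','rb'))['scene']
for n,e in(('s4',(587.1,-312.6,145.4)),('s3',(588.5,-288,148.6)),('s2',(594.2,-183.9,149.7)),('s1',(530.7,-208.4,38.7))):
  for dz in (0,10,20,30): print(n,dz,((proj(S,np.array(e)+[0,0,dz])-[200,150])*3).round())
E
```

```text
s4 0 [480. 334.]
s4 10 [481. 318.]
s4 20 [482. 302.]
s4 30 [482. 286.]
s3 0 [451. 313.]
s3 10 [452. 297.]
s3 20 [452. 281.]
s3 30 [453. 265.]
s2 0 [338. 248.]
s2 10 [338. 234.]
s2 20 [338. 219.]
s2 30 [337. 204.]
s1 0 [287. 456.]
s1 10 [287. 442.]
s1 20 [287. 428.]
s1 30 [286. 414.]
```

```bash
python3 - <<'E'
from plan import rows
import numpy as np
p=(606.3,-211.8,-0.045);c,s=np.cos(p[2]),np.sin(p[2])
def W(x,y,z): return [*np.round([p[0]+c*x-s*y,p[1]+s*x+c*y,z],1),1.525]
rows([587.3,-312.2,145.3,1.525],[[587.3,-312.2,205,1.525],W(-16,-14,205),W(-16,-14,127)],40)
rows(W(-16,-14,127),[W(-16,-96,127)],8)
E
```

```text
7
[[0.0, 0.0, -0.0298, 0.0, 0.0, 0.0], [0.0, 0.0, -0.0597, 0.0, 0.0, 0.0], [0.029, -0.0005, -0.0597, 0.0, 0.0, 0.0], [0.0581, -0.0011, -0.0597, 0.0, 0.0, 0.0], [0.0871, -0.0016, -0.0597, 0.0, 0.0, 0.0], [0.0871, -0.0016, -0.0207, 0.0, 0.0, 0.0], [0.0871, -0.0016, 0.0183, 0.0, 0.0, 0.0]]
11
[[-0.0075, 0.0, 0.0, 0.0, 0.0, 0.0], [-0.0149, 0.0, 0.0, 0.0, 0.0, 0.0], [-0.0224, 0.0, 0.0, 0.0, 0.0, 0.0], [-0.0298, 0.0, 0.0, 0.0, 0.0, 0.0], [-0.0373, 0.0, 0.0, 0.0, 0.0, 0.0], [-0.0447, 0.0, 0.0, 0.0, 0.0, 0.0], [-0.0522, 0.0, 0.0, 0.0, 0.0, 0.0], [-0.0596, 0.0, 0.0, 0.0, 0.0, 0.0], [-0.0671, 0.0, 0.0, 0.0, 0.0, 0.0], [-0.0745, 0.0, 0.0, 0.0, 0.0, 0.0], [-0.082, 0.0001, 0.0, 0.0, 0.0, 0.0]]
```

>>> {"method": "move_arm", "body": {
  "moves": [
    [[0, 0, -0.03, 0, 0, 0], [0, 0, -0.06, 0, 0, 0], [0.029, 0, -0.06, 0, 0, 0], [0.058, -0.001, -0.06, 0, 0, 0], [0.0875, -0.001, -0.06, 0, 0, 0], [0.0875, -0.001, -0.02, 0, 0, 0], [0.0875, -0.001, 0.018, 0, 0, 0], [0.0875, -0.001, 0.018, 0, 0, 0]]
  ]
}}

```text
clock: 17.95
eef_pos: [588.5, -222.0, 125.1]
tool_rot: [-3.136, -0.002, 1.527]
force: [0.4, 0.7, -0.1]
width: 0.2
```

>>> {"method": "move_arm", "body": {
  "moves": [
    [[-0.008, 0, 0, 0, 0, 0], [-0.016, 0, 0, 0, 0, 0], [-0.024, 0, 0, 0, 0, 0], [-0.032, 0, 0, 0, 0, 0], [-0.04, 0, 0, 0, 0, 0], [-0.048, 0, 0, 0, 0, 0], [-0.056, 0, 0, 0, 0, 0], [-0.064, 0, 0, 0, 0, 0], [-0.072, 0, 0, 0, 0, 0], [-0.08, 0, 0, 0, 0, 0], [-0.082, 0, 0, 0, 0, 0]]
  ]
}}

```text
clock: 19.32
eef_pos: [586.6, -306.9, 127.5]
tool_rot: [-3.141, 0.001, 1.525]
force: [0.3, 0.1, 0.7]
width: 0.2
```

```bash
python3 look.py 11 catch_tab;python3 -c "
from h import *
im=get_image('scene')
cv2.imwrite('pics/s5.png',cv2.resize(im['color'][150:350,200:450],None,fx=3,fy=3,interpolation=cv2.INTER_CUBIC))";python3 ca.py 11
```

```text
catch_tab [366.9 342.9] 0.92
19.425
0.6 scene bar [390. 230.] tab [405. 246.] wrist bar [564. 385.] tab [473. 349.]
0.8 scene bar [397. 221.] tab [416. 255.] wrist bar [559. 400.] tab [444. 346.]
1 scene bar [407. 215.] tab [427. 267.] wrist bar [547. 413.] tab [415. 340.]
1.2 scene bar [418. 213.] tab [437. 281.] wrist bar [529. 423.] tab [390. 332.]
1.4 scene bar [430. 214.] tab [445. 296.] wrist bar [504. 430.] tab [370. 322.]
1.5 scene bar [437. 216.] tab [448. 305.] wrist bar [490. 432.] tab [361. 317.]
1.6 scene bar [443. 219.] tab [451. 313.] wrist bar [476. 433.] tab [354. 311.]
1.7 scene bar [449. 223.] tab [453. 321.] wrist bar [460. 432.] tab [348. 306.]
[439. 303.] [445. 287.]
```

View pics/s5.png

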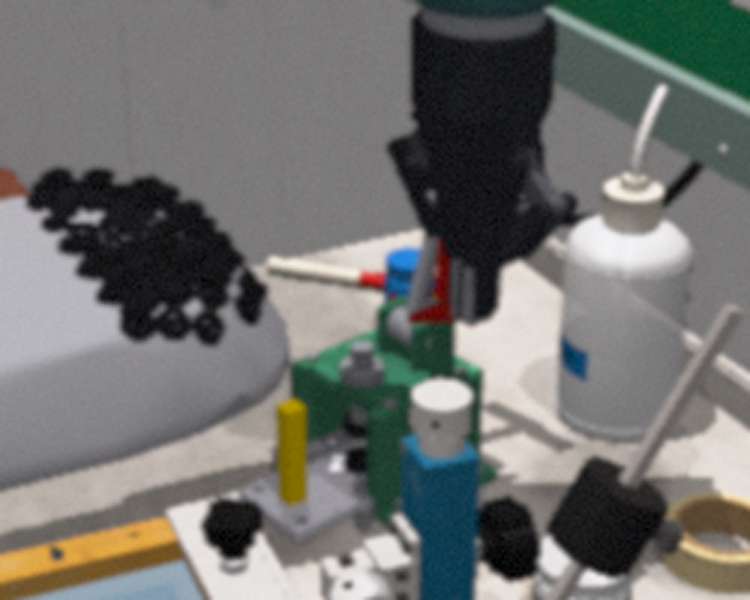

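View pics/w11.png

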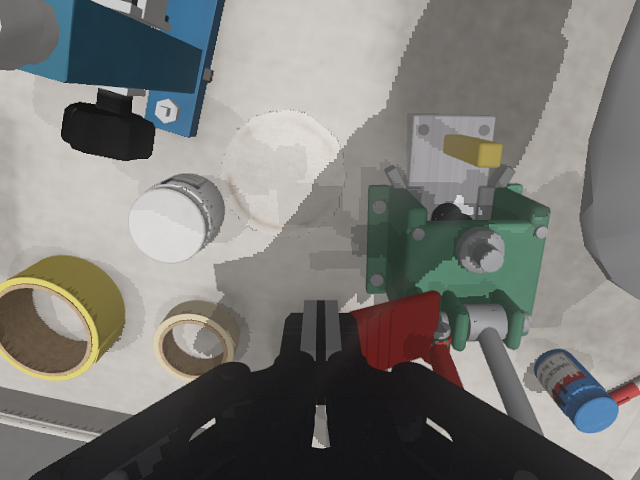

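```bash
python3 - <<'E'
from plan import rows
import numpy as np
p=(606.3,-211.8,-0.045);c,s=np.cos(p[2]),np.sin(p[2])
def W(x,y,z): return [*np.round([p[0]+c*x-s*y,p[1]+s*x+c*y,z],1),1.525]
print(W(88,18,0))
rows([586.8,-306.8,127.3,1.525],[[586.8,-306.8,255,1.525],W(88,18,260)],55)
E
```

```text
[np.float64(695.0), np.float64(-197.8), np.float64(0.0), 1.525]
6
[[0.0, 0.0, -0.0426, 0.0, 0.0, 0.0], [0.0, 0.0, -0.0851, 0.0, 0.0, 0.0], [0.0, 0.0, -0.1277, 0.0, 0.0, 0.0], [0.0379, 0.0344, -0.1294, 0.0, 0.0, 0.0], [0.0759, 0.0687, -0.131, 0.0, 0.0, 0.0], [0.1138, 0.1031, -0.1327, 0.0, 0.0, 0.0]]
```

>>> {"method": "move_arm", "body": {
  "moves": [
    [[0, 0, -0.0426, 0, 0, 0], [0, 0, -0.085, 0, 0, 0], [0, 0, -0.128, 0, 0, 0], [0.038, 0.034, -0.13, 0, 0, 0], [0.076, 0.069, -0.131, 0, 0, 0], [0.114, 0.103, -0.133, 0, 0, 0], [0.114, 0.103, -0.133, 0, 0, 0], [0.114, 0.103, -0.133, 0, 0, 0]]
  ]
}}

```text
clock: 20.48
eef_pos: [694.4, -196.6, 260.2]
tool_rot: [-3.14, 0.001, 1.526]
force: [0.1, -0.1, 0.0]
width: 0.0
```

```bash
python3 look.py 12 catch_tab,lever_handle;python3 -c "
from h import *
im=get_image('scene');t=get_image('top')
print(models.place_of('scene','lever_handle')[:1])
cv2.imwrite('pics/s6.png',cv2.resize(im['color'][100:350,200:450],None,fx=2.4,fy=2.4,interpolation=cv2.INTER_CUBIC))";python3 ca.py 12; python3 -c "
from h import *
S=get_image('scene');print(proj(S,[606.3+58,-214.4,219]),[proj(S,[695,-198,z]) for z in (260,283)])"
```

```text
catch_tab [186.3 101.2] 0.72
catch_tab [119.5 193.1] 0.69
lever_handle [288.3 216.4] 0.76
lever_handle [243.7 122.1] 0.3
20.625
[{'uv': [354.4, 190.5], 'score': 0.96}]
0.6 scene bar [390. 230.] tab [405. 246.] wrist bar [305. 121.] tab [217.  67.]
0.8 scene bar [397. 221.] tab [416. 255.] wrist bar [293. 121.] tab [201.  67.]
1 scene bar [407. 215.] tab [427. 267.] wrist bar [278. 122.] tab [188.  68.]
1.2 scene bar [418. 213.] tab [437. 281.] wrist bar [261. 122.] tab [178.  69.]
1.4 scene bar [430. 214.] tab [445. 296.] wrist bar [242. 123.] tab [171.  70.]
1.5 scene bar [437. 216.] tab [448. 305.] wrist bar [233. 123.] tab [169.  71.]
1.6 scene bar [443. 219.] tab [451. 313.] wrist bar [223. 123.] tab [168.  72.]
1.7 scene bar [449. 223.] tab [453. 321.] wrist bar [214. 123.] tab [167.  72.]
[439. 303.] [241.  73.]
[352.16574768 192.83633627] [array([358.16021002, 165.56384311]), array([358.5530216 , 153.53070266])]
```

View pics/s6.png

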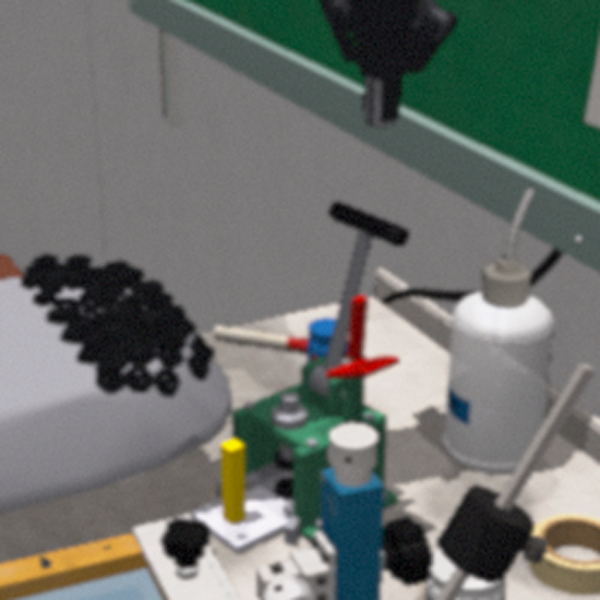

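View pics/w12.png

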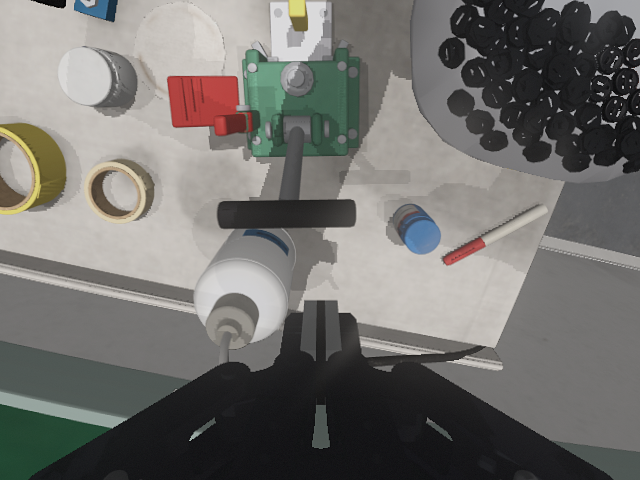

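>>> {"method": "move_arm", "body": {
  "moves": [
    [[0, 0, 0.03, 0, 0, 0], [0, 0, 0.06, 0, 0, 0], [0, 0, 0.09, 0, 0, 0], [0, 0, 0.09, 0, 0, 0], [0, 0, 0.09, 0, 0, 0]]
  ]
}}

```text
clock: 21.45
eef_pos: [695.7, -197.0, 172.0]
tool_rot: [3.14, 0.001, 1.526]
force: [0.7, -0.2, 0.3]
width: -0.1
```

```bash
python3 look.py 13 lever_handle;python3 -c "
from h import *
im=get_image('scene')
cv2.imwrite('pics/s7.png',cv2.resize(im['color'][100:350,200:450],None,fx=2.4,fy=2.4,interpolation=cv2.INTER_CUBIC))"
```

```text
lever_handle [268.4 277.9] 0.65
21.55
```

View pics/s7.png

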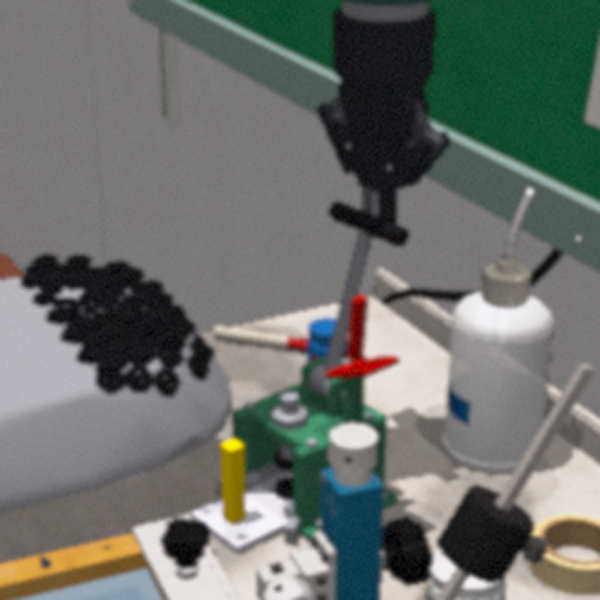

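View pics/w13.png

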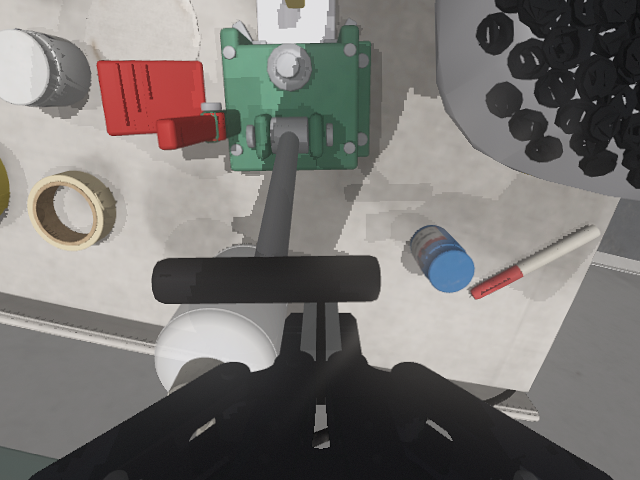

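>>> {"method": "move_arm", "body": {
  "moves": [
    [[0, -0.01, 0, 0, 0, 0], [0, -0.02, 0, 0, 0, 0], [0, -0.03, 0, 0, 0, 0], [0, -0.04, 0, 0, 0, 0], [0, -0.05, 0, 0, 0, 0], [0, -0.06, 0, 0, 0, 0], [0, -0.07, 0, 0, 0, 0], [0, -0.08, 0.003, 0, 0, 0], [0, -0.09, 0.006, 0, 0, 0], [0, -0.098, 0.009, 0, 0, 0], [0, -0.104, 0.011, 0, 0, 0], [0, -0.104, 0.011, 0, 0, 0]]
  ]
}}

```text
clock: 23.1
eef_pos: [595.0, -192.9, 162.4]
tool_rot: [3.131, 0.003, 1.526]
force: [7.2, -0.6, 4.1]
width: 0.1
```

```bash
python3 look.py 14 lever_handle;python3 -c "
from h import *
im=get_image('scene')
print(ctrl.read_state()['force'])
cv2.imwrite('pics/s8.png',cv2.resize(im['color'][100:350,200:450],None,fx=2.4,fy=2.4,interpolation=cv2.INTER_CUBIC))"
```

```text
lever_handle [263.2 306.8] 0.58
23.2
[ 7.69877768 -1.20773017  4.53122046]
```

View pics/s8.png

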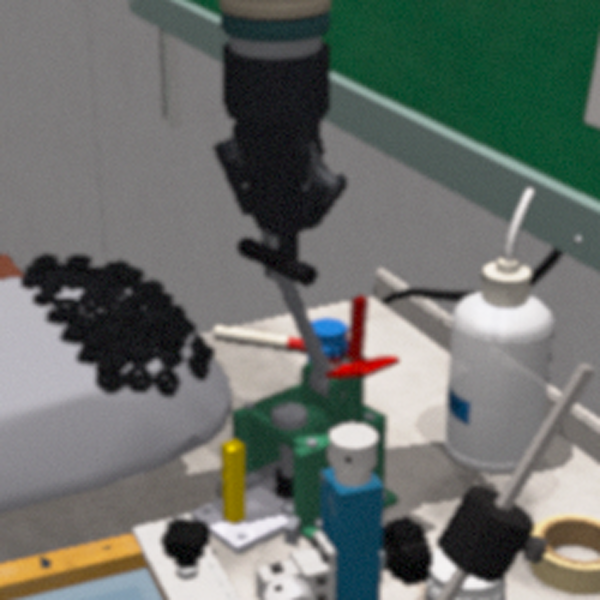

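View pics/w14.png

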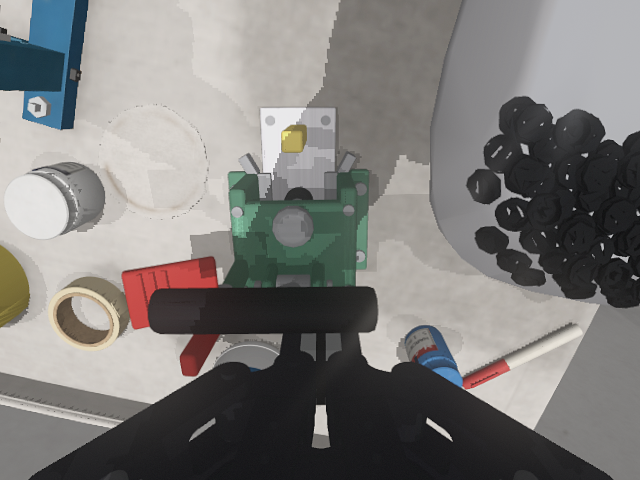

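>>> {"method": "move_arm", "body": {
  "moves": [
    [[0, -0.005, 0.002, 0, 0, 0], [0, -0.01, 0.003, 0, 0, 0], [0, -0.014, 0.004, 0, 0, 0], [0, -0.014, 0.004, 0, 0, 0]]
  ]
}}

```text
clock: 23.75
eef_pos: [586.0, -192.7, 158.7]
tool_rot: [3.122, 0.005, 1.527]
force: [16.4, -3.2, -2.8]
width: 0.3
```

>>> {"method": "move_arm", "body": {
  "moves": [
    [[0, -0.002, 0, 0, 0, 0], [0, -0.004, 0, 0, 0, 0], [0, -0.004, 0, 0, 0, 0], [0, -0.004, 0, 0, 0, 0]]
  ]
}}

```text
clock: 24.25
eef_pos: [586.1, -192.7, 158.8]
tool_rot: [3.115, 0.006, 1.528]
force: [24.5, -4.4, -9.9]
width: -0.1
```

```bash
python3 look.py 15 lever_handle;python3 - <<'E'
from h import *
im=get_image('scene')
print(models.place_of('scene','lever_handle')[:1],models.place_of('scene','plate_post')[:1])
p=(606.3,-211.8,-0.045);c,s=np.cos(p[2]),np.sin(p[2])
def W(x,y,z): return np.array([p[0]+c*x-s*y,p[1]+s*x+c*y,z])
for a in(.6,.65,.7,.75,.8): print(a,proj(im,W(20+130*np.sin(.3-a),0,95+130*np.cos(.3-a))).round(1))
print('post home',proj(im,W(-75,0,42)),'with force',ctrl.read_state()['force'])
cv2.imwrite('pics/s9.png',cv2.resize(im['color'][150:350,200:450],None,fx=3,fy=3,interpolation=cv2.INTER_CUBIC))
E
```

```text
lever_handle [266.3 306.8] 0.69
24.35
[{'uv': [309.9, 210.3], 'score': 0.96}] [{'uv': [295.4, 301.4], 'score': 0.73}]
0.6 [319.8 203.1]
0.65 [317.1 205.1]
0.7 [314.4 207.2]
0.75 [311.8 209.5]
0.8 [309.1 211.9]
post home [296.07245223 300.26258576] with force [24.8509072  -3.634242   -8.84084705]
```

View pics/s9.png

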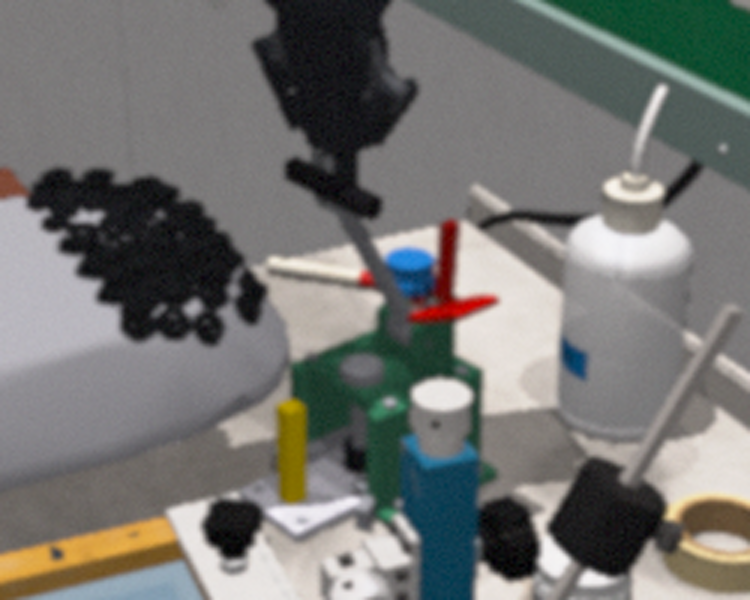

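View pics/w15.png

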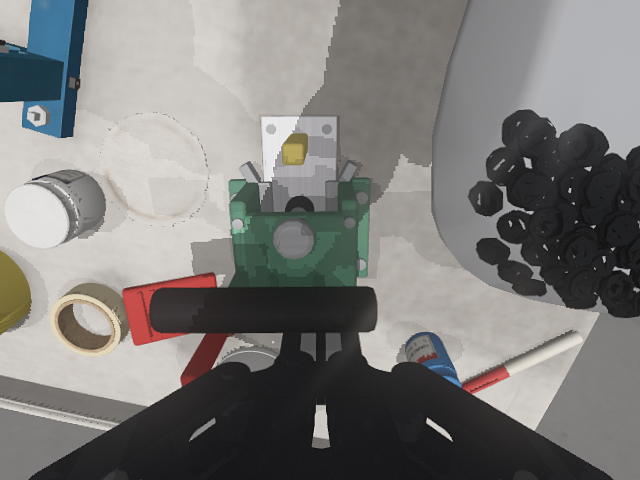

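```bash
python3 - <<'E'
from h import *
job.finish_job();s=ctrl.read_state();print(s['clock'],s['eef_pos'],s['force'])
E
```

```text
the job is handed in; nothing more can be done
the job is handed in; nothing more can be done
```

The job is done and handed in at about 24.5 s of the 64 s limit. The handover gave no verdict, so this rests on my own checks.

**What I did**
- **Plate:** I gripped it by the post and slid it into the slot until it stopped hard; the push rose to 16 N with no more movement.
- **Catch:** I pushed the red catch over with the closed fingers.
- **Lever:** I hooked the closed fingers behind the lever's cross bar and pulled it to its stop.

**Last checks**
- **Plate:** The wrist camera put the post and rear edge about 1–1.5 mm past their home positions towards the mouth, about 1 mm off the middle line. The last scene picture put the post within about 1.3 px of its home spot.
- **Catch:** It reads about 1.6 rad in both cameras.
- **Lever:** It reads about 0.78–0.8 rad. The hold was about 25 N, and the hand did not move as the push rose from 16 to 25 N.
- **Jar, pot and tape:** The arm stayed clear of them and they looked unmoved in the pictures, but I did not measure their positions again at the end.

**What disagreed**
- **First catch push:** It slid over the tab and left the catch at only about 1.1 rad. In the pictures the closed fingers end about 23 mm above the reported TCP, so I repeated the push about 20 mm lower and it worked.
- **Grip width:** It read about 12 mm on the 14 mm post, but the post held firmly.
- **Press angle:** Estimates from single views ranged from −0.06 to +0.02 rad. I used about −0.045, and the gripped plate's angle in the slot (−0.047) agreed with it.

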